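# Cull misshapen heat sinks and reload the turntable

## Task

Put every misshapen heat sink on the blue mat (corner or end broken off, too short, fins missing or bent) into the red reject bin, and leave the sound ones lying on the mat. The broken heat sink on the turntable goes into the bin too; only when it is there, take from the black mat the one spare of the same size as the sound ones and set it flat, fins up, in the middle of the turntable, leaving the other two spares on their mat. Let everything come to rest, and do not push aside or knock over the solder spool and the jar.

Things in the scene. Friction and masses are not known exactly. Their poses are not given: they have to be found in the camera images.
- sound_1: SOUND aluminium finned heat sink, 40 mm wide (y), 26 mm tall, 6 mm base, five fins along its length (x) on top; origin: centre of the underside, z up. Whole: 80 mm long. Some of the sound ones may be absent. Lies on the blue mat.
- sound_2: SOUND aluminium finned heat sink, 40 mm wide (y), 26 mm tall, 6 mm base, five fins along its length (x) on top; origin: centre of the underside, z up. Whole: 80 mm long. Some of the sound ones may be absent. Lies on the blue mat.
- sound_3: SOUND aluminium finned heat sink, 40 mm wide (y), 26 mm tall, 6 mm base, five fins along its length (x) on top; origin: centre of the underside, z up. Whole: 80 mm long. Some of the sound ones may be absent. Lies on the blue mat.
- bad_corner: MISSHAPEN aluminium finned heat sink, 40 mm wide (y), 26 mm tall, 6 mm base, five fins along its length (x) on top; origin: centre of the underside, z up. 80 mm long overall, but a corner is broken off: x > +8 mm, y > -1 mm is missing. Full width for x from -40 to +8 mm (grip about x = -12 mm). Lies on the blue mat; may be absent.
- bad_tongue: MISSHAPEN aluminium finned heat sink, 40 mm wide (y), 26 mm tall, 6 mm base, five fins along its length (x) on top; origin: centre of the underside, z up. 80 mm long overall, but both corners of one end are broken off: for x > +10 mm only a 15 mm wide tongue is left. Full width for x from -40 to +10 mm (grip about x = -12 mm). Lies on the blue mat; may be absent.
- bad_short: MISSHAPEN aluminium finned heat sink, 40 mm wide (y), 26 mm tall, 6 mm base, five fins along its length (x) on top; origin: centre of the underside, z up. Only 55 mm long instead of 80. Lies on the blue mat; may be absent.
- bad_stripped: MISSHAPEN aluminium finned heat sink, 40 mm wide (y), 26 mm tall, 6 mm base, five fins along its length (x) on top; origin: centre of the underside, z up. 80 mm long, but the fins are broken away for x > +4 mm, only the 6 mm base is left there (grip about x = -14 mm). Lies on the blue mat; may be absent.
- bad_bent: MISSHAPEN aluminium finned heat sink, 40 mm wide (y), 26 mm tall, 6 mm base, five fins along its length (x) on top; origin: centre of the underside, z up. Flat from x = -40 to +12 mm, then the last 30 mm is bent upward by about 29 degrees (grip about x = -12 mm). Lies on the blue mat; may be absent.
- table_bad: MISSHAPEN aluminium finned heat sink, 40 mm wide (y), 26 mm tall, 6 mm base, five fins along its length (x) on top; origin: centre of the underside, z up. 80 mm long overall, but a corner is broken off: x > +6 mm, y < +1 mm is missing (grip about x = -12 mm). Lies on the turntable.
- spare_55: spare: aluminium finned heat sink, 40 mm wide (y), 26 mm tall, 6 mm base, five fins along its length (x) on top; origin: centre of the underside, z up. 55 mm long, too short. On the black mat.
- spare_80: spare: aluminium finned heat sink, 40 mm wide (y), 26 mm tall, 6 mm base, five fins along its length (x) on top; origin: centre of the underside, z up. 80 mm long, the same size as the sound ones. On the black mat.
- spare_105: spare: aluminium finned heat sink, 40 mm wide (y), 26 mm tall, 6 mm base, five fins along its length (x) on top; origin: centre of the underside, z up. 105 mm long, too long. On the black mat.
- mat: blue work mat, fixed, 250 (x) by 390 (y) by 3 mm thick; origin: centre of the underside.
- spare_mat: black rubber mat, fixed, 130 (x) by 330 (y) by 3 mm thick, holding the spares; origin: centre of the underside.
- bin: red open reject bin, fixed, outside 250 (x) by 180 (y) by 70 mm tall, walls 4 mm, floor about 5 mm; origin: centre of the underside. It may stand left or right.
- platter_top (a point): centre of the top face of the turntable's platter (grey disc, 90 mm radius, top 40 mm above the bench, on the other hand from the bin); fixed, z up.
- platter (a joint): angle of the freely spinning platter about the vertical (rad).
- spool: solder-wire spool, 60 mm across, 40 mm tall; bystander, origin centre of underside
- jar: amber jar, 52 mm across, 70 mm tall; bystander, origin centre of underside

How it is judged (in metres and radians):
On the way, in this order (a step that is already met when the one before it is completed fails the run):
1. the broken heat sink from the turntable lies in the reject bin (x of table_bad in the frame of bin between -0.121 and 0.121 m and y of table_bad in the frame of bin between -0.086 and 0.086 m and z of table_bad in the frame of bin below 0.058 m), for 0.2 s.
2. the 80 mm spare lies flat in the middle of the turntable (horizontal distance between spare_80 and platter_top below 0.03 m and z of spare_80 in the frame of platter_top between -0.006 and 0.006 m and angle between spare_80's own z axis and vertical below 0.15 rad), for 0.2 s.
At the end, for the whole second after the job is handed in: Misshapen heat sinks lie at rest in the bin, origins under 58 mm above its underside; sound ones flat on the blue mat, 55 and 105 mm spares on the black mat; the 80 mm spare flat, fins up, within 30 mm of the platter's centre, platter slower than 0.3 rad/s (all of step 1 and all of step 2 and x of bad_corner in the frame of bin between -0.121 and 0.121 m and y of bad_corner in the frame of bin between -0.086 and 0.086 m and z of each of bad_corner, bad_tongue, bad_short, bad_stripped, bad_bent in the frame of bin below 0.058 m and linear speed of each of bad_corner, bad_tongue, bad_short, bad_stripped, bad_bent, table_bad, spare_80 below 0.03 m/s and x of bad_tongue in the frame of bin between -0.121 and 0.121 m and y of bad_tongue in the frame of bin between -0.086 and 0.086 m and x of bad_short in the frame of bin between -0.121 and 0.121 m and y of bad_short in the frame of bin between -0.086 and 0.086 m and x of bad_stripped in the frame of bin between -0.121 and 0.121 m and y of bad_stripped in the frame of bin between -0.086 and 0.086 m and x of bad_bent in the frame of bin between -0.121 and 0.121 m and y of bad_bent in the frame of bin between -0.086 and 0.086 m and x of sound_1 in the frame of mat between -0.125 and 0.125 m and y of sound_1 in the frame of mat between -0.195 and 0.195 m and z of each of sound_1, sound_2, sound_3 in the frame of mat below 0.012 m and angle between each of sound_1, sound_2, sound_3's own z axis and vertical below 0.2 rad and x of sound_2 in the frame of mat between -0.125 and 0.125 m and y of sound_2 in the frame of mat between -0.195 and 0.195 m and x of sound_3 in the frame of mat between -0.125 and 0.125 m and y of sound_3 in the frame of mat between -0.195 and 0.195 m and x of spare_55 in the frame of spare_mat between -0.075 and 0.075 m and y of spare_55 in the frame of spare_mat between -0.165 and 0.165 m and z of each of spare_55, spare_105 in the frame of spare_mat below 0.012 m and x of spare_105 in the frame of spare_mat between -0.075 and 0.075 m and y of spare_105 in the frame of spare_mat between -0.165 and 0.165 m and velocity of joint platter between -0.3 and 0.3 rad/s); the robot touches nothing.
It fails at once if the spool or the jar is pushed more than 60 mm or knocked over (distance of any of spool, jar from where it was at the start of the episode above 0.06 m or angle between any of spool, jar's own z axis and vertical above 0.7 rad).
Of sound_1, sound_2, sound_3 only 2 to 3 are there at a start; the rules pass over those that are not, and their reading is None.
Of bad_corner, bad_tongue, bad_short, bad_stripped, bad_bent only 3 to 5 are there at a start; the rules pass over those that are not, and their reading is None.
At some moment in a run one of bad_corner, bad_tongue, bad_short, bad_stripped, bad_bent, spare_80 may be knocked a few centimetres aside while the robot is not near it.
Once in a run the grip may slacken for a moment while it holds something.
It also fails if it takes over 210 s, if anything falls off the work surface, if the arm or the gripper's body presses on something with over 40 N, if the wrist force passes 120 N, or if a joint passes its speed limit or range.

## Robot

A 6-joint arm with a two-finger parallel gripper is mounted at the origin on the work surface. World frame = base frame: x ahead of the robot, y to its left, z up, the work surface at z = 0. Lengths are in mm, angles in degrees, forces in N, time in s.
With the tool pointing down it reaches from about 375 to 750 mm from the base axis. Payload 9 kg.
Tool frame: the origin (TCP) lies between the finger pads; the fingertips stand 17 mm ahead of it and the grasp point (between the pads) lies 2 mm behind it; z points along the fingers, x is the direction in which the jaws open and shut, and the axes are right-handed (so a half turn about z gives the same grasp; the last joint's range is limited). The gripper opens to 85 mm and grips with 20 to 120 N. Pads are 22 mm wide; open, the fingers measure 114 mm over their backs; the gripper's body (76 mm by 85 mm) begins 54 mm behind the grasp point. The pads swing forward as they close: fully open they stand 13 mm farther back than shut.
Start: joints at [-77.619, 5.964, 5.575, 89.605, 0, 77.527], TCP at [252.206, -544.451, 248.331] pointing down, gripper open.
Joint ranges: [-171.21, 171.21], [-48.23, 106.86], [-62.78, 66.21], [-105.2, 120.99], [-86.42, 89.51], [-180, 180]. Speed limits (degrees/s): [127.2, 127.2, 147.25, 180, 180, 180].

## Interface

Orientations are given as a 3x3 rotation matrix whose columns are the frame's x, y, z axes.
In Python, from cell import status, imaging, env gives the robot as it stands. The module is installed in compiled form; this text tells all that it offers.
- The arm moves only by the tool play_rows, never from a script. Its argument "deltas" is a list of rows, each an object of numbers: "tx", "ty", "tz": the shift along the tool's x, y, z in m; "yaw": the turn about the tool's z in degrees; "claw": the closure, from -1 (fully open) to 1 (shut). A call has exactly 10 rows; each row shifts and turns the pose as measured when the row begins, along the tool's axes as they then stand; what a row does not reach is not made up. A row lasts 1/8 s, in which the tool goes at most 62.5 mm and 10.7 degrees, less where a joint would pass 70% of its speed; a pose out of reach is approached as far as the arm can. A call is refused whole if a number of a shift passes 0.0625 or a number of a turn 10.7, either way. A call with a gripper value outside its range is refused whole. The fingers move at their own pace and stop on an object; "squeeze" is the grip in N (left out, the last holds). Time passes only in rows, so rows that do not move let the fingers close, or fill a call up. It gives the time, the measured TCP pose, the force and the opening at its end, in the units of the state.
- status.observe(): the state, without advancing time (a new reading comes with each control period).
- imaging.get_image(name): name is "side" or "top" or "wrist"; returns a dict with "img" (400x640x3 uint8, red, green, blue), "z_map" (400x640 float32, mm along the optical axis (not along the pixel's ray), 0 where there is no reading), "fx", "fy", "cx", "cy" (pixels), "extrinsics" (4x4, takes a point from camera to world coordinates). Camera axes: x right, y down, z forward; pixel columns grow to the right and rows downward; lengths in mm; the calibration is good to about 2 mm. The wrist camera is an equidistant fisheye: a pixel r from the principal point sees the ray r / f radians off the axis. A picture is of the moment at which its call begins.
- env.close_job(): hands the job in, once; it reports no verdict.
The state is a dict: "t": time; "joint_positions": joint angles; "joint_velocities": joint speeds; "joint_torque": joint torques, N m; "tool_pos": TCP position; "eef_rot": TCP orientation; "contact_force": force on the tool from outside, world axes, zero at the start; "ft_torque": the same for the moment, N m; "opening": finger opening in mm.
Only numpy, scipy, OpenCV 4.12 (cv2) and the standard library are available. Lean on these libraries where they do the work, as an engineer would, in place of code of your own. Each camera call takes 0.05 s, during which the arm holds its last target.

## Working session

There is one attempt and no reset: what is moved stays moved. The work goes in short steps, Python scripts to look and compute and a tool call to move; the robot and the scene stay as the last step left them, time stands still between calls to the robot, and variables do not carry over. Pictures are saved under pics/ and viewed, and the job is handed in when it is done.

Besides the shell and the picture viewer there is one more tool, called after ">>>" as name(argument=value, ...), one argument or row to a line, values as JSON. play_rows: Moves the arm, as the interface text tells. Its arguments: {"type":"object","properties":{"deltas":{"type":"array"},"squeeze":{"type":"number"}},"required":["deltas"]}

```bash
mkdir -p pics; cat > h.py <<'E'
import numpy as np, cv2
from cell import status, imaging, env
def grab(n,fn):
    d=imaging.get_image(n); cv2.imwrite('pics/'+fn,d['img'][:,:,::-1]); 
    np.savez('/tmp/'+n+'.npz',**{k:d[k] for k in d}); return d
def pts(d):
    z=d['z_map'].astype(float); v,u=np.indices(z.shape)
    P=np.stack([(u-d['cx'])/d['fx']*z,(v-d['cy'])/d['fy']*z,z,np.ones_like(z)],-1)
    return (P@np.array(d['extrinsics']).T)[...,:3]
E
python3 - <<'E'
from h import *
s=status.observe(); print(s)
for n in ['top','side','wrist']:
    d=grab(n,n+'0.png'); print(n,d['fx'],d['fy'],d['cx'],d['cy'],np.round(d['extrinsics'],3).tolist())
E
```

```text
{'t': 0.0, 'joint_positions': array([-7.76203002e+01,  5.99898394e+00,  5.52542971e+00,  8.96043878e+01,
       -1.42177953e-03,  7.75261743e+01]), 'joint_velocities': array([ 0.0687933 , -0.05559236, -0.01152722, -0.04074053, -0.10443291,
        0.03122195]), 'joint_torque': array([ 3.51950854e-03, -5.56927407e+01,  5.03651690e+01,  1.68426504e-02,
       -5.06632787e-04,  3.87863821e-06]), 'tool_pos': array([ 252.1064932 , -544.11160972,  247.50292334]), 'eef_rot': array([[ 4.20299747e-01, -9.07385267e-01, -3.15880969e-04],
       [-9.07384342e-01, -4.20299779e-01,  1.32339394e-03],
       [-1.33359286e-03, -2.69596693e-04, -9.99999074e-01]]), 'contact_force': array([ 0.08623102,  0.68499272, -0.07171126]), 'ft_torque': array([-0.03437494,  0.02730463,  0.03283973]), 'opening': 85.5295042589974}
top 367.52352197291486 367.52352197291486 326.02516704054875 201.8782527901768 [[-0.011, -0.996, 0.093, 482.688], [-1.0, 0.008, -0.029, 17.096], [0.028, -0.094, -0.995, 1044.883], [0.0, 0.0, 0.0, 1.0]]
side 428.03104937003167 428.03104937003167 323.4624979066223 199.37486784432832 [[-0.919, -0.275, 0.284, 235.581], [-0.395, 0.651, -0.648, 765.851], [-0.006, -0.707, -0.707, 895.436], [0.0, 0.0, 0.0, 1.0]]
wrist 309.70691628693146 309.70691628693146 315.3233961813832 200.3438365166425 [[0.42, -0.872, -0.252, 317.23], [-0.908, -0.404, -0.114, -514.968], [-0.002, 0.277, -0.961, 373.597], [0.0, 0.0, 0.0, 1.0]]
```

View pics/top0.png

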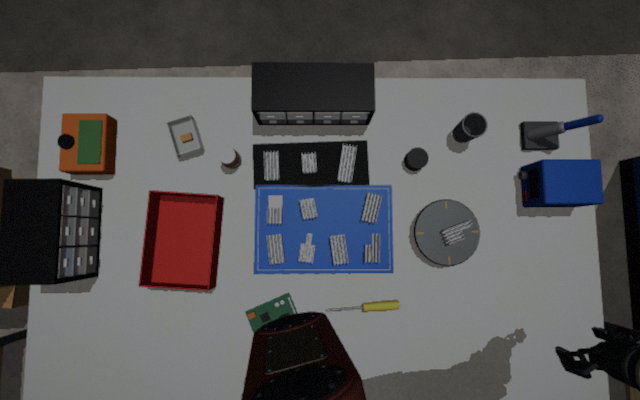

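View pics/side0.png

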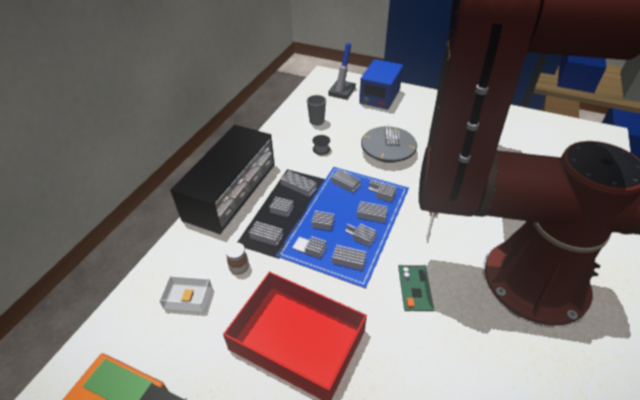

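```bash
python3 - <<'E'
from h import *
d=dict(np.load('/tmp/top.npz'));im=d['img'][135:280,245:495]
cv2.imwrite('pics/z0.png',cv2.resize(im[:,:150],None,fx=4.1,fy=4.1,interpolation=cv2.INTER_CUBIC)[:,:,::-1])
P=pts(d)
for n,(u,v) in dict(mat=(325,225),bench=(480,330),plat=(447,215),binfl=(180,240),blackmat=(330,165)).items(): print(n,P[v-1:v+2,u-1:u+2].mean((0,1)).round(1))
E
```

```text
mat [514.8  -9.6   3.3]
bench [ 217.2 -440.9   -0.7]
plat [ 538.1 -346.4   39.6]
binfl [477.  394.6   5.3]
blackmat [664.2 -21.3 119.6]
```

View pics/z0.png

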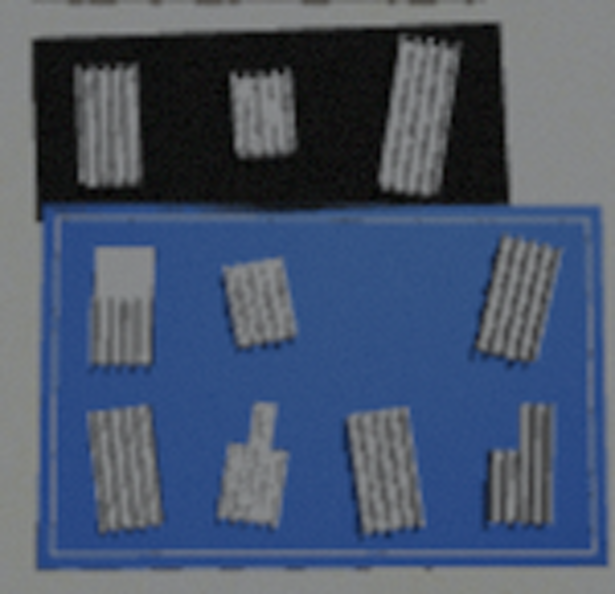

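View pics/wrist0.png

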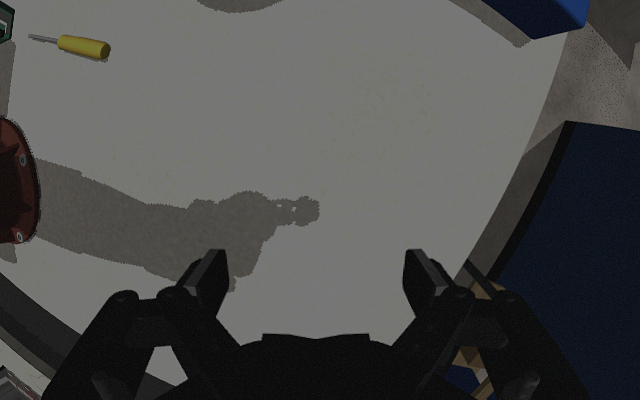

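```bash
cat >> h.py <<'E'
def plane(d,uv,z):
    uv=np.asarray(uv,float).reshape(-1,2); E=np.array(d['extrinsics'])
    r=np.stack([(uv[:,0]-d['cx'])/d['fx'],(uv[:,1]-d['cy'])/d['fy'],np.ones(len(uv))],-1)@E[:3,:3].T
    o=E[:3,3]; k=(z-o[2])/r[:,2]; return (o+r*k[:,None])[:,:2]
def blobs(d,roi,ztop,thr=70,minA=60):
    u0,v0,u1,v1=roi; im=d['img'].astype(int); hi=im.max(2); sat=hi-im.min(2)
    m=np.zeros(hi.shape,np.uint8); m[v0:v1,u0:u1]=((sat<35)&(hi>thr))[v0:v1,u0:u1]
    m=cv2.morphologyEx(m,cv2.MORPH_CLOSE,np.ones((3,3),np.uint8))
    P=pts(d); out=[]
    for c in cv2.findContours(m,cv2.RETR_EXTERNAL,cv2.CHAIN_APPROX_NONE)[0]:
        if cv2.contourArea(c)<minA: continue
        k=np.zeros_like(m); cv2.drawContours(k,[c],-1,1,-1)
        w=plane(d,c[:,0],ztop).astype(np.float32)
        (cx,cy),(a,b),ang=cv2.minAreaRect(w)
        if a<b: a,b,ang=b,a,ang+90
        L=(ang+90)%180-90   # direction of length from world x
        zz=P[...,2][k>0]; zz=zz[zz>0]
        out.append((c.reshape(-1,2).mean(0).round(),round(cx,1),round(cy,1),round(a,1),round(b,1),round(L,1),np.percentile(zz,[5,50,95,100]).round(1)))
    return out
def go(x,y,z,ax=None):
    "ax: desired world angle of jaw axis (tool x), mod 180; print yaw then shift in tool axes (mm) after yaw"
    s=status.observe(); R=s['eef_rot']; p=s['tool_pos']
    cur=np.degrees(np.arctan2(R[1,0],R[0,0])); yaw=0
    if ax is not None:
        w=(ax-cur+90)%180-90; yaw=-w
        print('cur ang %.1f yaw %.1f (alt %.1f) j6 %.1f'%(cur,yaw,yaw-180*np.sign(yaw),s['joint_positions'][5]))
    a=np.radians(yaw); Rz=np.array([[np.cos(a),-np.sin(a),0],[np.sin(a),np.cos(a),0],[0,0,1]])
    d=(R@Rz).T@(np.array([x,y,z])-p)
    print('t %.1f pos %s open %.1f F %s -> d %s'%(s['t'],p.round(1),s['opening'],s['contact_force'].round(1),d.round(1)))
E
python3 - <<'E'
from h import *
d=dict(np.load('/tmp/top.npz'))
for n,r,z in [('mat',(258,188,390,270),29),('spare',(256,144,366,184),29),('plat',(416,203,478,262),66)]:
    print(n)
    for b in blobs(d,r,z,thr=110 if n=='plat' else 75): print(*b)
# bin by red
im=d['img'].astype(int); m=((im[...,0]>60)&(im[...,1]<40)&(im[...,2]<50)).astype(np.uint8);m[:,:130]=0;m[:,230:]=0
c=max(cv2.findContours(m,0,1)[0],key=cv2.contourArea); print('bin',cv2.minAreaRect(plane(d,c[:,0],70).astype(np.float32)))
P=pts(d); Z=P[...,2]; m=(abs(Z-40)<5); m[:,:400]=0;m[:,490:]=0;m[:195]=0;m[270:]=0
c=max(cv2.findContours(m.astype(np.uint8),0,1)[0],key=cv2.contourArea); print('plat',cv2.minEnclosingCircle(plane(d,c[:,0],40).astype(np.float32)))
E
```

```text
mat
[373. 249.] 449.8 -137.8 76.9 38.7 -1.4 [ 6.9 15.3 30.6 32.5]
[338. 249.] 447.0 -45.0 79.4 42.1 7.5 [   3.8   10.8   30.5 1044.9]
[275. 249.] 450.5 128.1 79.3 42.0 6.4 [ 5.9 13.2 31.5 33.5]
[307. 249.] 453.9 41.1 78.9 40.6 -8.8 [   5.7   10.5   31.1 1044.9]
[308. 208.] 559.9 38.1 55.7 41.0 10.0 [   3.6   10.2   31.  1044.9]
[275. 209.] 559.7 130.1 77.6 41.2 -0.5 [   3.4   10.4   30.6 1044.9]
[371. 208.] 560.8 -137.1 80.8 42.3 -13.9 [   6.    14.9   30.7 1044.9]
spare
[309. 162.] 690.4 34.6 56.8 41.0 3.5 [ 4.5 10.9 31.4 35.4]
[271. 165.] 681.6 140.2 81.1 41.5 2.5 [   5.9   13.1   31.8 1044.9]
[347. 163.] 688.7 -72.1 108.1 41.8 -9.4 [   6.2   11.4   31.6 1044.9]
plat
[474. 256.] 425.1 -406.6 52.2 24.6 -41.1 [ 0.1  1.2  3.3 35.6]
[456. 231.] 491.4 -362.7 73.7 32.7 -72.5 [43.2 47.7 67.2 72.7]
[473. 209.] 554.8 -411.8 58.7 30.0 37.9 [1.0000e-01 1.3000e+00 3.6700e+01 1.0449e+03]
bin ((477.7599182128906, 374.40802001953125), (179.0006866455078, 246.95533752441406), 85.71565246582031)
plat ((492.4130859375, -343.9989318847656), 91.35287475585938)
```

```bash
python3 - <<'E'
from h import *
d=dict(np.load('/tmp/top.npz'));im=d['img'][195:270,410:485]
cv2.imwrite('pics/z1.png',cv2.resize(im,None,fx=7,fy=7,interpolation=cv2.INTER_CUBIC)[:,:,::-1])
E
```

```text
(no output)
```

View pics/z1.png

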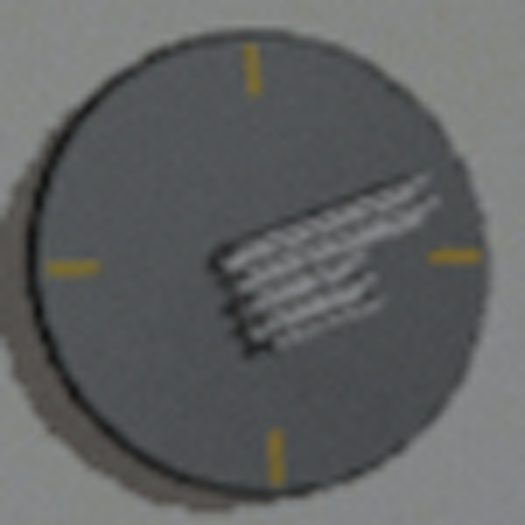

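```bash
python3 - <<'E'
from h import *
d=dict(np.load('/tmp/top.npz'))
q=np.array([[217,250],[432,176],[252,354],[381,300]])/7+[410,195]
w=plane(d,q,66); print(w.round(1))
e=w[1]-w[0]; print(np.hypot(*e),np.degrees(np.arctan2(e[1],e[0])),np.hypot(*(w[2]-w[0])),np.hypot(*(w[3]-w[2])))
u=e/np.hypot(*e); ori=(w[1]+w[2])/2; print('centre',ori,'grip',ori-12*u, np.degrees(np.arctan2(u[1],u[0])))
go(*(ori-12*u),150,ax=np.degrees(np.arctan2(u[1],u[0]))+90)
E
```

```text
[[ 494.6 -318.9]
 [ 522.2 -403.5]
 [ 454.9 -330.8]
 [ 474.9 -381.5]]
89.00964567374501 -71.97452833610625 41.43176147541615 54.50294832920321
centre [ 488.53424213 -367.12724213] grip [ 484.82096489 -355.71621359] -71.97452833610625
cur ang -65.1 yaw -83.2 (alt 96.8) j6 77.5
t 0.1 pos [ 252.2 -544.2  247.7] open 85.4 F [0.3 0.4 0.3] -> d [ 279.6 -107.2   97.9]
```

>>> play_rows(
  deltas=[
    {"yaw":-10.4},
    {"yaw":-10.4},
    {"yaw":-10.4},
    {"yaw":-10.4},
    {"yaw":-10.4},
    {"yaw":-10.4},
    {"yaw":-10.4},
    {"yaw":-10.4},
    {},
    {},
  ],
  squeeze=60,
)

```text
invalid input at $.deltas[0]: expected keys tx, ty, tz, yaw, claw
```

```bash
python3 -c "
from h import *
go(483.5,-352,150,18)"
```

```text
cur ang -65.1 yaw -83.1 (alt 96.9) j6 77.5
t 0.1 pos [ 252.2 -544.2  247.7] open 85.4 F [0.3 0.4 0.3] -> d [ 279.4 -111.2   97.9]
```

>>> play_rows(
  deltas=[
    {"tx":0,"ty":0,"tz":0,"yaw":-10.4,"claw":-1},
    {"tx":0,"ty":0,"tz":0,"yaw":-10.4,"claw":-1},
    {"tx":0,"ty":0,"tz":0,"yaw":-10.4,"claw":-1},
    {"tx":0,"ty":0,"tz":0,"yaw":-10.4,"claw":-1},
    {"tx":0,"ty":0,"tz":0,"yaw":-10.4,"claw":-1},
    {"tx":0,"ty":0,"tz":0,"yaw":-10.4,"claw":-1},
    {"tx":0,"ty":0,"tz":0,"yaw":-10.4,"claw":-1},
    {"tx":0,"ty":0,"tz":0,"yaw":-10.4,"claw":-1},
    {"tx":0,"ty":0,"tz":0,"yaw":0,"claw":-1},
    {"tx":0,"ty":0,"tz":0,"yaw":0,"claw":-1},
  ],
  squeeze=60,
)

```text
t: 1.4
tool_pos: [251.8, -542.7, 244.2]
eef_rot: [[0.937, 0.348, -0.002], [0.348, -0.937, 0.007], [0.001, -0.007, -1.0]]
contact_force: [0.1, 0.7, -0.3]
opening: 85.4
```

```bash
python3 -c "
from h import *
go(483.5,-352,150,18)"
```

```text
cur ang 20.4 yaw 2.4 (alt -177.6) j6 -8.0
t 1.4 pos [ 251.8 -542.7  244.2] open 85.4 F [ 0.1  0.7 -0.3] -> d [ 279.2 -109.1   95.2]
```

>>> play_rows(
  deltas=[
    {"tx":0.04,"ty":-0.0155,"tz":0.006,"yaw":2.4,"claw":-1},
    {"tx":0.04,"ty":-0.0155,"tz":0.006,"yaw":0,"claw":-1},
    {"tx":0.04,"ty":-0.0155,"tz":0.006,"yaw":0,"claw":-1},
    {"tx":0.04,"ty":-0.0155,"tz":0.006,"yaw":0,"claw":-1},
    {"tx":0.04,"ty":-0.0155,"tz":0.006,"yaw":0,"claw":-1},
    {"tx":0.04,"ty":-0.0155,"tz":0.006,"yaw":0,"claw":-1},
    {"tx":0.04,"ty":-0.0155,"tz":0.006,"yaw":0,"claw":-1},
    {"tx":0,"ty":0,"tz":0,"yaw":0,"claw":-1},
    {"tx":0,"ty":0,"tz":0,"yaw":0,"claw":-1},
    {"tx":0,"ty":0,"tz":0,"yaw":0,"claw":-1},
  ],
)

```text
t: 2.65
tool_pos: [491.5, -349.7, 201.2]
eef_rot: [[0.962, 0.275, -0.002], [0.275, -0.962, 0.006], [-0.0, -0.007, -1.0]]
contact_force: [-0.5, -0.3, -0.1]
opening: 85.3
```

```bash
python3 -c "
from h import *
grab('wrist','w1.png')
go(483.5,-352,150,18)"
```

```text
cur ang 15.9 yaw -2.1 (alt 177.9) j6 26.1
t 2.7 pos [ 491.5 -349.9  201.3] open 85.8 F [-0.6  0.3 -0.9] -> d [-8.2 -0.1 51.3]
```

View pics/w1.png

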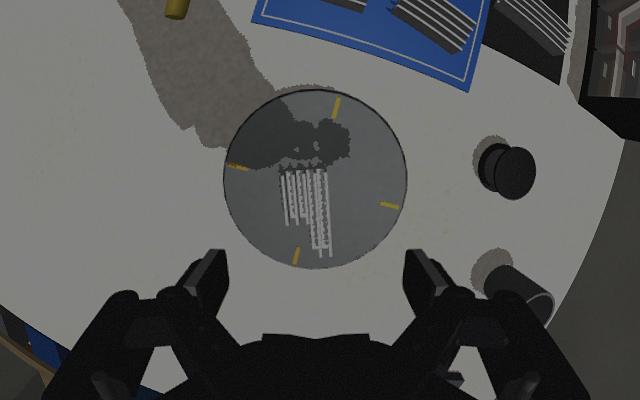

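```bash
cat >> h.py <<'E'
def wplane(d,uv,z):
    uv=np.asarray(uv,float).reshape(-1,2); E=np.array(d['extrinsics'])
    p=(uv-[d['cx'],d['cy']])/d['fx']; th=np.hypot(*p.T); k=np.where(th>1e-6,np.sin(th)/np.maximum(th,1e-9),1)
    r=np.column_stack([p*k[:,None],np.cos(th)])@E[:3,:3].T; o=E[:3,3]
    return (o+r*((z-o[2])/r[:,2])[:,None])[:,:2]
E
python3 - <<'E'
from h import *
d=dict(np.load('/tmp/wrist.npz'))
im=d['img'][150:270,260:360]; cv2.imwrite('pics/w1z.png',cv2.resize(im,None,fx=5,fy=5,interpolation=cv2.INTER_CUBIC)[:,:,::-1])
print(wplane(d,[[281,172],[327,170],[331,255],[288,225]],66).round(1))
E
```

```text
[[ 458.5 -337.4]
 [ 496.1 -324.9]
 [ 522.5 -400.7]
 [ 476.5 -382.6]]
```

View pics/w1z.png

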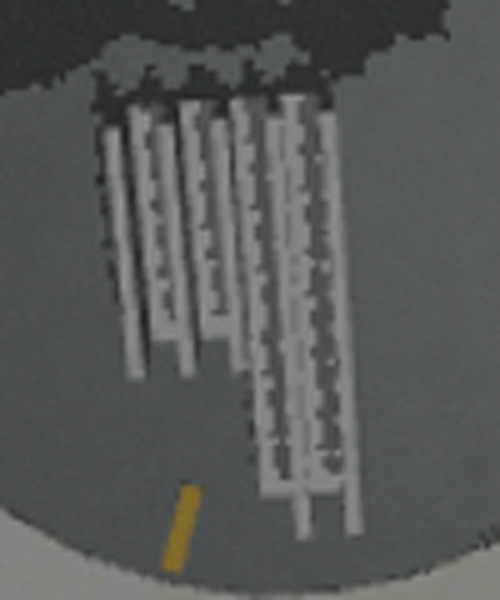

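```bash
python3 -c "
from h import *
go(486,-357,58,19)"
```

```text
cur ang 15.9 yaw -3.1 (alt 176.9) j6 26.1
t 2.7 pos [ 491.5 -349.9  201.3] open 85.8 F [-0.6  0.3 -0.9] -> d [ -7.5   5.9 143.2]
```

>>> play_rows(
  deltas=[
    {"tx":-0.004,"ty":0.003,"tz":0.02,"yaw":-2.6,"claw":-1},
    {"tx":-0.003,"ty":0.003,"tz":0.02,"yaw":0,"claw":-1},
    {"tx":0,"ty":0,"tz":0.02,"yaw":0,"claw":-1},
    {"tx":0,"ty":0,"tz":0.02,"yaw":0,"claw":-1},
    {"tx":0,"ty":0,"tz":0.02,"yaw":0,"claw":-1},
    {"tx":0,"ty":0,"tz":0.015,"yaw":0,"claw":-1},
    {"tx":0,"ty":0,"tz":0.01,"yaw":0,"claw":-1},
    {"tx":0,"ty":0,"tz":0.005,"yaw":0,"claw":-1},
    {"tx":0,"ty":0,"tz":0,"yaw":0,"claw":-1},
    {"tx":0,"ty":0,"tz":0,"yaw":0,"claw":-1},
  ],
)

```text
t: 3.95
tool_pos: [484.4, -359.7, 65.2]
eef_rot: [[0.951, 0.309, -0.001], [0.309, -0.951, 0.005], [0.001, -0.005, -1.0]]
contact_force: [-0.3, 0.2, 0.6]
opening: 85.2
```

```bash
python3 -c "
from h import *
grab('wrist','w2.png')
go(486,-357,58,19)"
```

```text
cur ang 18.0 yaw -1.0 (alt 179.0) j6 22.9
t 4.0 pos [ 484.5 -359.7   65.2] open 85.2 F [-0.6 -0.   0.5] -> d [ 2.3 -2.   7.3]
```

View pics/w2.png

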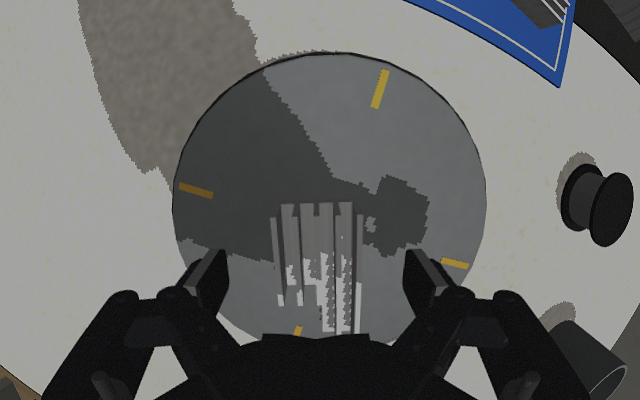

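>>> play_rows(
  deltas=[
    {"tx":0.002,"ty":-0.002,"tz":0.007,"yaw":0,"claw":-1},
    {"tx":0,"ty":0,"tz":0,"yaw":0,"claw":-0.3},
    {"tx":0,"ty":0,"tz":0,"yaw":0,"claw":0},
    {"tx":0,"ty":0,"tz":0,"yaw":0,"claw":0.3},
    {"tx":0,"ty":0,"tz":0,"yaw":0,"claw":0.6},
    {"tx":0,"ty":0,"tz":0,"yaw":0,"claw":1},
    {"tx":0,"ty":0,"tz":0,"yaw":0,"claw":1},
    {"tx":0,"ty":0,"tz":0,"yaw":0,"claw":1},
    {"tx":0,"ty":0,"tz":0,"yaw":0,"claw":1},
    {"tx":0,"ty":0,"tz":-0.005,"yaw":0,"claw":1},
  ],
  squeeze=70,
)

```text
t: 5.25
tool_pos: [486.0, -357.1, 63.6]
eef_rot: [[0.951, 0.309, -0.0], [0.309, -0.951, 0.005], [0.001, -0.004, -1.0]]
contact_force: [0.2, -0.2, -1.5]
opening: 38.9
```

>>> play_rows(
  deltas=[
    {"tx":0,"ty":0,"tz":-0.01,"yaw":0,"claw":1},
    {"tx":0,"ty":0,"tz":-0.02,"yaw":0,"claw":1},
    {"tx":0,"ty":0,"tz":-0.02,"yaw":0,"claw":1},
    {"tx":0,"ty":0,"tz":-0.03,"yaw":0,"claw":1},
    {"tx":0,"ty":0,"tz":-0.03,"yaw":0,"claw":1},
    {"tx":0,"ty":0,"tz":-0.03,"yaw":0,"claw":1},
    {"tx":0,"ty":0,"tz":-0.01,"yaw":0,"claw":1},
    {"tx":0,"ty":0,"tz":0,"yaw":0,"claw":1},
    {"tx":0,"ty":0,"tz":0,"yaw":0,"claw":1},
    {"tx":0,"ty":0,"tz":0,"yaw":0,"claw":1},
  ],
)

```text
t: 6.5
tool_pos: [486.2, -358.0, 225.9]
eef_rot: [[0.951, 0.309, 0.003], [0.309, -0.951, 0.001], [0.003, -0.0, -1.0]]
contact_force: [-0.2, -0.3, -1.1]
opening: 38.9
```

```bash
python3 -c "
from h import *
grab('side','s2.png')
go(500,380,200,90)
go(500,380,200)"
```

```text
cur ang 18.0 yaw -72.0 (alt 108.0) j6 23.2
t 6.5 pos [ 486.1 -357.9  225.7] open 39.1 F [-0.4 -0.2 -1.1] -> d [737.9  13.8  26.7]
t 6.5 pos [ 486.1 -357.9  225.7] open 39.1 F [-0.4 -0.2 -1.1] -> d [ 241.2 -697.4   26.7]
```

View pics/s2.png

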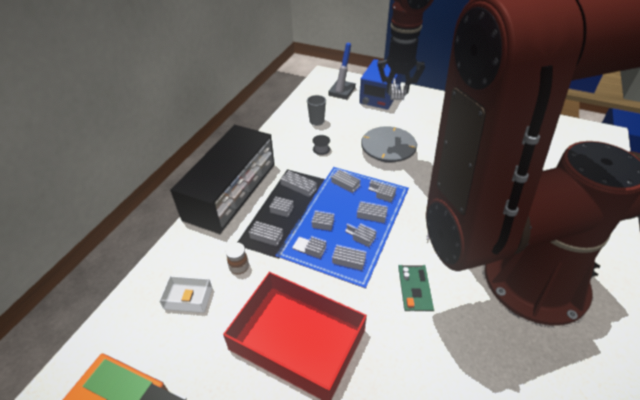

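>>> play_rows(
  deltas=[
    {"tx":0,"ty":0,"tz":0,"yaw":9,"claw":1},
    {"tx":0,"ty":-0.01,"tz":0,"yaw":9,"claw":1},
    {"tx":0,"ty":-0.03,"tz":0,"yaw":0,"claw":1},
    {"tx":0,"ty":-0.05,"tz":0,"yaw":0,"claw":1},
    {"tx":0,"ty":-0.06,"tz":0,"yaw":0,"claw":1},
    {"tx":0,"ty":-0.06,"tz":0,"yaw":0,"claw":1},
    {"tx":0,"ty":-0.06,"tz":0,"yaw":0,"claw":1},
    {"tx":0,"ty":-0.06,"tz":0,"yaw":0,"claw":1},
    {"tx":0,"ty":-0.06,"tz":0,"yaw":0,"claw":1},
    {"tx":0,"ty":-0.06,"tz":0,"yaw":0,"claw":1},
  ],
)

```text
t: 7.8
tool_pos: [486.7, 102.9, 220.0]
eef_rot: [[1.0, -0.019, -0.005], [-0.019, -1.0, 0.007], [-0.005, -0.007, -1.0]]
contact_force: [0.9, -1.2, -0.6]
opening: 38.8
```

```bash
python3 -c "
from h import *
go(400,420,150,0)"
```

```text
cur ang -1.1 yaw -1.1 (alt 178.9) j6 87.7
t 7.8 pos [486.7 102.9 220. ] open 38.8 F [ 0.9 -1.2 -0.6] -> d [ -86.4 -316.6   72.7]
```

>>> play_rows(
  deltas=[
    {"tx":-0.012,"ty":-0.055,"tz":0,"yaw":0,"claw":1},
    {"tx":-0.012,"ty":-0.055,"tz":0,"yaw":0,"claw":1},
    {"tx":-0.012,"ty":-0.055,"tz":0,"yaw":0,"claw":1},
    {"tx":-0.012,"ty":-0.055,"tz":0.01,"yaw":0,"claw":1},
    {"tx":-0.012,"ty":-0.045,"tz":0.02,"yaw":0,"claw":1},
    {"tx":-0.012,"ty":-0.03,"tz":0.02,"yaw":0,"claw":1},
    {"tx":-0.01,"ty":-0.015,"tz":0.02,"yaw":0,"claw":1},
    {"tx":0,"ty":0,"tz":0,"yaw":0,"claw":1},
    {"tx":0,"ty":0,"tz":0,"yaw":0,"claw":1},
    {"tx":0,"ty":0,"tz":0,"yaw":0,"claw":1},
  ],
)

```text
t: 9.05
tool_pos: [403.7, 426.1, 146.0]
eef_rot: [[1.0, -0.015, -0.009], [-0.015, -1.0, 0.005], [-0.009, -0.005, -1.0]]
contact_force: [0.3, 0.1, 0.0]
opening: 38.8
```

```bash
python3 -c "
from h import *
go(400,420,55,0)"
```

```text
cur ang -0.8 yaw -0.8 (alt 179.2) j6 124.4
t 9.1 pos [403.7 426.1 146. ] open 38.8 F [0.3 0.1 0. ] -> d [-2.9  6.5 91. ]
```

>>> play_rows(
  deltas=[
    {"tx":0.003,"ty":0.003,"tz":0.02,"yaw":0,"claw":1},
    {"tx":0,"ty":0.003,"tz":0.02,"yaw":0,"claw":1},
    {"tx":0,"ty":0,"tz":0.02,"yaw":0,"claw":1},
    {"tx":0,"ty":0,"tz":0.015,"yaw":0,"claw":1},
    {"tx":0,"ty":0,"tz":0.01,"yaw":0,"claw":1},
    {"tx":0,"ty":0,"tz":0,"yaw":0,"claw":1},
    {"tx":0,"ty":0,"tz":0,"yaw":0,"claw":-0.3},
    {"tx":0,"ty":0,"tz":0,"yaw":0,"claw":-0.3},
    {"tx":0,"ty":0,"tz":-0.02,"yaw":0,"claw":-0.3},
    {"tx":0,"ty":0,"tz":-0.03,"yaw":0,"claw":-0.3},
  ],
)

```text
t: 10.3
tool_pos: [409.1, 417.1, 108.8]
eef_rot: [[1.0, -0.019, -0.007], [-0.019, -1.0, 0.005], [-0.007, -0.005, -1.0]]
contact_force: [1.2, 1.3, -0.1]
opening: 55.5
```

>>> play_rows(
  deltas=[
    {"tx":0,"ty":0,"tz":-0.04,"yaw":0,"claw":-0.3},
    {"tx":0,"ty":0,"tz":-0.04,"yaw":0,"claw":-0.3},
    {"tx":0,"ty":0.02,"tz":-0.03,"yaw":0,"claw":-0.3},
    {"tx":0.01,"ty":0.04,"tz":0,"yaw":0,"claw":-0.3},
    {"tx":0.02,"ty":0.05,"tz":0,"yaw":0,"claw":-0.3},
    {"tx":0.03,"ty":0.05,"tz":0,"yaw":0,"claw":-0.3},
    {"tx":0.03,"ty":0.04,"tz":0,"yaw":0,"claw":-0.3},
    {"tx":0.03,"ty":0.02,"tz":0,"yaw":0,"claw":-0.3},
    {"tx":0,"ty":0,"tz":0,"yaw":0,"claw":-0.3},
    {"tx":0,"ty":0,"tz":0,"yaw":0,"claw":-0.3},
  ],
)

```text
t: 11.55
tool_pos: [532.3, 190.1, 245.7]
eef_rot: [[1.0, -0.016, 0.02], [-0.016, -1.0, 0.015], [0.02, -0.015, -1.0]]
contact_force: [-0.7, 1.2, -0.1]
opening: 55.4
```

```bash
python3 -c "
from h import *
d=grab('side','s3.png')
d=grab('top','t3.png')
for b in blobs(d,(256,144,366,184),29): print(*b)
for b in blobs(d,(258,188,390,270),29): print(*b)
go(559.7,130,120,90)"
```

```text
[309. 162.] 690.1 34.3 58.6 42.6 4.4 [ 4.4 10.6 31.3 35.1]
[271. 165.] 681.8 140.3 83.5 42.6 2.4 [   3.8   13.1   31.5 1044.9]
[347. 163.] 688.0 -72.0 109.4 42.6 -9.4 [   3.9   11.3   31.1 1044.9]
[372. 249.] 449.8 -136.5 76.9 41.5 -1.4 [   5.7   14.3   31.1 1044.9]
[338. 249.] 447.1 -44.7 79.0 40.9 7.5 [   4.2   10.6   30.4 1044.9]
[275. 249.] 450.4 128.2 78.9 41.6 6.3 [   6.4   12.7   31.2 1044.9]
[307. 249.] 453.5 40.9 78.7 40.0 -10.0 [   5.1   10.4   31.2 1044.9]
[308. 208.] 560.4 38.0 54.5 40.2 10.8 [   5.3   10.6   31.2 1044.9]
[275. 209.] 559.7 130.5 78.6 39.9 -2.3 [ 5.  10.2 30.3 34.1]
[371. 208.] 561.1 -136.6 80.2 41.5 -14.1 [   6.1   13.2   31.2 1044.9]
cur ang -0.9 yaw 89.1 (alt -90.9) j6 97.0
t 11.7 pos [532.1 190.5 245.4] open 55.6 F [0.2 0.5 1. ] -> d [ 62.3 -25.1 125. ]
```

View pics/s3.png

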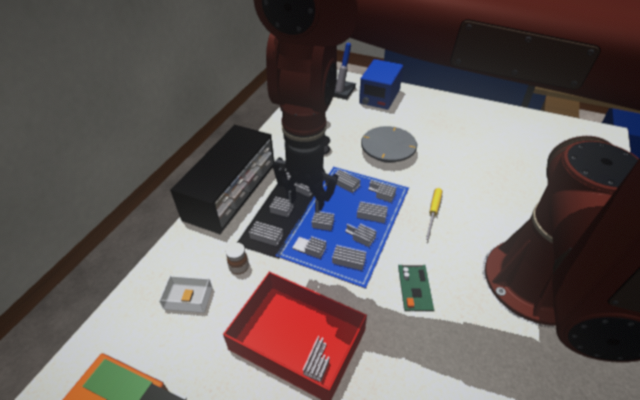

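View pics/t3.png

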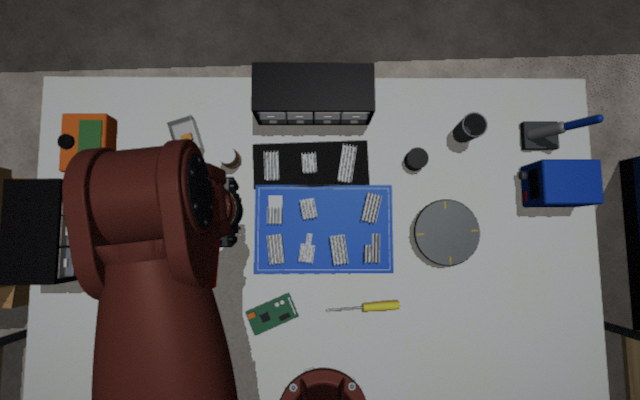

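>>> play_rows(
  deltas=[
    {"tx":0,"ty":0,"tz":0,"yaw":-10.2,"claw":-0.45},
    {"tx":0,"ty":0,"tz":0,"yaw":-10.2,"claw":-0.45},
    {"tx":0,"ty":0,"tz":0,"yaw":-10.2,"claw":-0.45},
    {"tx":0,"ty":0,"tz":0,"yaw":-10.2,"claw":-0.45},
    {"tx":0,"ty":0,"tz":0,"yaw":-10.2,"claw":-0.45},
    {"tx":0,"ty":0,"tz":0,"yaw":-10.2,"claw":-0.45},
    {"tx":0,"ty":0,"tz":0,"yaw":-10.2,"claw":-0.45},
    {"tx":0,"ty":0,"tz":0,"yaw":-9,"claw":-0.45},
    {"tx":0,"ty":0,"tz":0,"yaw":-8,"claw":-0.45},
    {"tx":0,"ty":0,"tz":0,"yaw":0,"claw":-0.45},
  ],
)

```text
t: 12.9
tool_pos: [524.8, 200.0, 248.9]
eef_rot: [[-0.022, 1.0, 0.021], [1.0, 0.022, 0.016], [0.015, 0.022, -1.0]]
contact_force: [0.6, -0.7, 0.1]
opening: 62.1
```

```bash
python3 -c "
from h import *
go(545.5,130.3,100,88.5)"
```

```text
cur ang 91.3 yaw 2.8 (alt -177.2) j6 5.9
t 12.9 pos [524.8 200.  248.9] open 62.1 F [ 0.6 -0.7  0.1] -> d [-71.6  19.4 148.2]
```

>>> play_rows(
  deltas=[
    {"tx":-0.013,"ty":0.003,"tz":0.01,"yaw":2.3,"claw":-0.45},
    {"tx":-0.013,"ty":0.003,"tz":0.02,"yaw":0,"claw":-0.45},
    {"tx":-0.013,"ty":0.003,"tz":0.02,"yaw":0,"claw":-0.45},
    {"tx":-0.013,"ty":0.003,"tz":0.02,"yaw":0,"claw":-0.45},
    {"tx":-0.01,"ty":0.003,"tz":0.02,"yaw":0,"claw":-0.45},
    {"tx":-0.005,"ty":0.002,"tz":0.02,"yaw":0,"claw":-0.45},
    {"tx":-0.003,"ty":0.002,"tz":0.02,"yaw":0,"claw":-0.45},
    {"tx":0,"ty":0,"tz":0.01,"yaw":0,"claw":-0.45},
    {"tx":0,"ty":0,"tz":0,"yaw":0,"claw":-0.45},
    {"tx":0,"ty":0,"tz":0,"yaw":0,"claw":-0.45},
  ],
)

```text
t: 14.15
tool_pos: [544.0, 125.8, 99.7]
eef_rot: [[0.056, 0.998, 0.019], [0.998, -0.056, 0.015], [0.016, 0.018, -1.0]]
contact_force: [-1.5, 0.4, 0.7]
opening: 61.8
```

```bash
python3 -c "
from h import *
grab('wrist','w4.png')
go(545.5,130.3,21,88.5)"
```

```text
cur ang 86.8 yaw -1.7 (alt 178.3) j6 2.3
t 14.2 pos [544.  125.8  99.8] open 62.0 F [ 0.5 -0.6  0.4] -> d [ 3.3 -0.1 78.8]
```

View pics/w4.png

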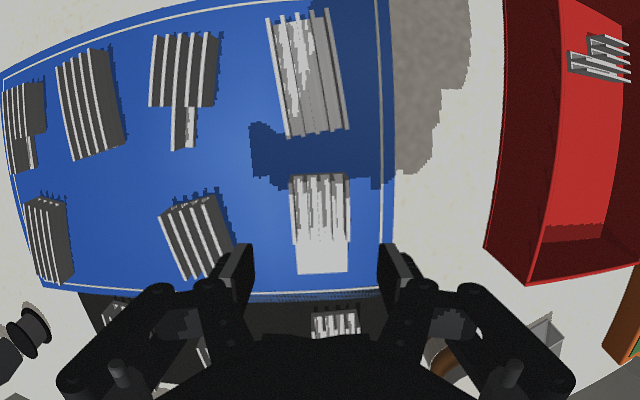

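>>> play_rows(
  deltas=[
    {"tx":0.002,"ty":0,"tz":0.015,"yaw":-1.2,"claw":-0.45},
    {"tx":0.001,"ty":0,"tz":0.02,"yaw":0,"claw":-0.45},
    {"tx":0,"ty":0,"tz":0.02,"yaw":0,"claw":-0.45},
    {"tx":0,"ty":0,"tz":0.014,"yaw":0,"claw":-0.45},
    {"tx":0,"ty":0,"tz":0.006,"yaw":0,"claw":-0.45},
    {"tx":0,"ty":0,"tz":0.003,"yaw":0,"claw":-0.45},
    {"tx":0,"ty":0,"tz":0,"yaw":0,"claw":0},
    {"tx":0,"ty":0,"tz":0,"yaw":0,"claw":0.5},
    {"tx":0,"ty":0,"tz":0,"yaw":0,"claw":1},
    {"tx":0,"ty":0,"tz":0,"yaw":0,"claw":1},
  ],
)

```text
t: 15.45
tool_pos: [548.1, 131.1, 20.7]
eef_rot: [[0.03, 0.999, 0.025], [0.999, -0.03, 0.015], [0.016, 0.024, -1.0]]
contact_force: [0.2, -0.1, -0.7]
opening: 39.0
```

>>> play_rows(
  deltas=[
    {"tx":0,"ty":0,"tz":-0.01,"yaw":0,"claw":1},
    {"tx":0,"ty":0,"tz":-0.03,"yaw":0,"claw":1},
    {"tx":0,"ty":0,"tz":-0.04,"yaw":0,"claw":1},
    {"tx":0,"ty":0,"tz":-0.04,"yaw":0,"claw":1},
    {"tx":0.02,"ty":-0.015,"tz":-0.02,"yaw":0,"claw":1},
    {"tx":0.04,"ty":-0.03,"tz":0,"yaw":0,"claw":1},
    {"tx":0.05,"ty":-0.04,"tz":0,"yaw":0,"claw":1},
    {"tx":0.04,"ty":-0.035,"tz":0,"yaw":0,"claw":1},
    {"tx":0.02,"ty":-0.02,"tz":0,"yaw":0,"claw":1},
    {"tx":0,"ty":0,"tz":0,"yaw":0,"claw":1},
  ],
)

```text
t: 16.7
tool_pos: [407.1, 307.3, 171.8]
eef_rot: [[0.032, 0.999, 0.031], [0.999, -0.032, 0.017], [0.018, 0.031, -0.999]]
contact_force: [-0.3, 0.1, -1.7]
opening: 38.8
```

```bash
python3 -c "
from h import *
go(397,325,55,90)"
```

```text
cur ang 88.2 yaw -1.8 (alt 178.2) j6 24.0
t 16.7 pos [407.1 307.3 171.8] open 38.8 F [-0.3  0.1 -1.7] -> d [ 15.6 -13.7 116.7]
```

>>> play_rows(
  deltas=[
    {"tx":0.012,"ty":-0.007,"tz":0.01,"yaw":0,"claw":1},
    {"tx":0.01,"ty":-0.006,"tz":0.02,"yaw":0,"claw":1},
    {"tx":0,"ty":0,"tz":0.03,"yaw":0,"claw":1},
    {"tx":0,"ty":0,"tz":0.03,"yaw":0,"claw":1},
    {"tx":0,"ty":0,"tz":0.02,"yaw":0,"claw":1},
    {"tx":0,"ty":0,"tz":0.005,"yaw":0,"claw":1},
    {"tx":0,"ty":0,"tz":0,"yaw":0,"claw":-0.2},
    {"tx":0,"ty":0,"tz":0,"yaw":0,"claw":-0.2},
    {"tx":0,"ty":0,"tz":-0.02,"yaw":0,"claw":-0.2},
    {"tx":0,"ty":0,"tz":-0.04,"yaw":0,"claw":-0.2},
  ],
)

```text
t: 17.95
tool_pos: [397.5, 331.9, 112.8]
eef_rot: [[0.038, 0.999, 0.03], [0.999, -0.039, 0.022], [0.023, 0.029, -0.999]]
contact_force: [0.7, -0.0, 0.2]
opening: 51.2
```

```bash
python3 -c "
from h import *
d=grab('wrist','w5.png')
d=grab('top','t5.png')
for b in blobs(d,(258,188,390,270),29): print(*b)
go(550,38,120,100)"
```

```text
[373. 249.] 449.8 -137.8 76.9 38.7 -1.4 [   7.    15.8   30.9 1044.9]
[338. 249.] 447.0 -45.1 79.5 41.7 7.3 [ 3.7 10.7 31.1 34.3]
[275. 249.] 450.5 128.0 79.1 41.8 6.3 [   6.3   13.5   31.3 1044.9]
[307. 249.] 453.7 40.8 79.1 40.0 -10.0 [   5.    10.7   31.4 1044.9]
[308. 208.] 560.3 38.2 54.5 40.7 10.8 [ 4.2 10.  31.7 34.6]
[371. 208.] 560.6 -137.5 80.8 41.5 -14.1 [   6.2   14.2   31.3 1044.9]
cur ang 87.8 yaw -12.2 (alt 167.8) j6 27.3
t 18.1 pos [400.8 333.5 118.1] open 51.3 F [-0.5  0.4  0.5] -> d [-316.8   96.    -3.8]
```

View pics/w5.png

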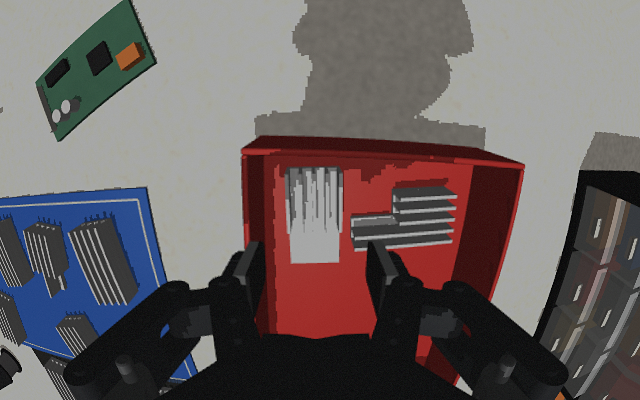

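>>> play_rows(
  deltas=[
    {"tx":0,"ty":0,"tz":-0.02,"yaw":-6,"claw":-0.45},
    {"tx":-0.01,"ty":0,"tz":-0.02,"yaw":-6,"claw":-0.45},
    {"tx":-0.04,"ty":0.013,"tz":0,"yaw":0,"claw":-0.45},
    {"tx":-0.05,"ty":0.016,"tz":0,"yaw":0,"claw":-0.45},
    {"tx":-0.055,"ty":0.017,"tz":0,"yaw":0,"claw":-0.45},
    {"tx":-0.055,"ty":0.017,"tz":0,"yaw":0,"claw":-0.45},
    {"tx":-0.045,"ty":0.015,"tz":0,"yaw":0,"claw":-0.45},
    {"tx":-0.03,"ty":0.01,"tz":0,"yaw":0,"claw":-0.45},
    {"tx":-0.01,"ty":0.005,"tz":0,"yaw":0,"claw":-0.45},
    {"tx":0,"ty":0,"tz":0,"yaw":0,"claw":-0.45},
  ],
)

```text
t: 19.3
tool_pos: [550.4, 49.2, 165.8]
eef_rot: [[-0.177, 0.983, 0.053], [0.984, 0.176, 0.026], [0.016, 0.056, -0.998]]
contact_force: [-0.3, -0.2, -0.4]
opening: 61.7
```

```bash
python3 -c "
from h import *
go(560,38.2,21,100.5)"
```

```text
cur ang 100.2 yaw -0.3 (alt 179.7) j6 -19.6
t 19.3 pos [550.4  49.2 165.8] open 61.7 F [-0.3 -0.2 -0.4] -> d [-14.8  -0.7 144.8]
```

>>> play_rows(
  deltas=[
    {"tx":-0.007,"ty":0,"tz":0.02,"yaw":0,"claw":-0.45},
    {"tx":-0.006,"ty":0,"tz":0.03,"yaw":0,"claw":-0.45},
    {"tx":-0.001,"ty":0,"tz":0.03,"yaw":0,"claw":-0.45},
    {"tx":0,"ty":0,"tz":0.025,"yaw":0,"claw":-0.45},
    {"tx":0,"ty":0,"tz":0.018,"yaw":0,"claw":-0.45},
    {"tx":0,"ty":0,"tz":0.01,"yaw":0,"claw":-0.45},
    {"tx":0,"ty":0,"tz":0.005,"yaw":0,"claw":-0.45},
    {"tx":0,"ty":0,"tz":0,"yaw":0,"claw":-0.45},
    {"tx":0,"ty":0,"tz":0,"yaw":0,"claw":-0.45},
    {"tx":0,"ty":0,"tz":0,"yaw":0,"claw":-0.45},
  ],
)

```text
t: 20.55
tool_pos: [556.2, 45.0, 18.0]
eef_rot: [[-0.186, 0.981, 0.05], [0.982, 0.185, 0.027], [0.017, 0.054, -0.998]]
contact_force: [0.2, 0.0, 0.3]
opening: 61.9
```

```bash
python3 -c "
from h import *
go(560,38.2,21,100.5)
grab('wrist','w6.png')"
```

```text
cur ang 100.7 yaw 0.2 (alt -179.8) j6 -20.5
t 20.6 pos [556.2  45.   18. ] open 61.9 F [0.2 0.  0.3] -> d [-7.3  2.6 -3. ]
```

View pics/w6.png

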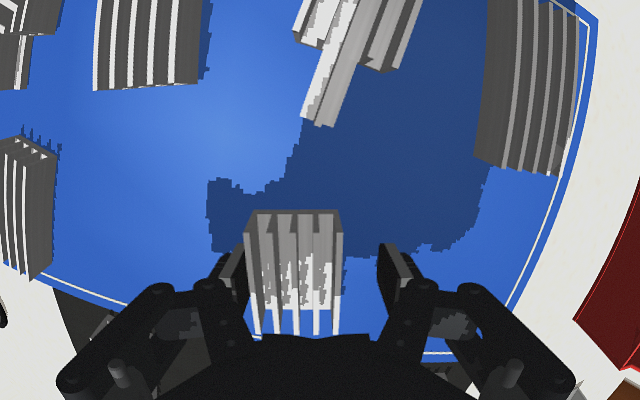

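>>> play_rows(
  deltas=[
    {"tx":-0.005,"ty":0.002,"tz":-0.002,"yaw":0,"claw":-0.45},
    {"tx":-0.002,"ty":0,"tz":-0.001,"yaw":0,"claw":-0.45},
    {"tx":0,"ty":0,"tz":0,"yaw":0,"claw":0.3},
    {"tx":0,"ty":0,"tz":0,"yaw":0,"claw":0.6},
    {"tx":0,"ty":0,"tz":0,"yaw":0,"claw":1},
    {"tx":0,"ty":0,"tz":0,"yaw":0,"claw":1},
    {"tx":0,"ty":0,"tz":-0.01,"yaw":0,"claw":1},
    {"tx":0,"ty":0,"tz":-0.03,"yaw":0,"claw":1},
    {"tx":0,"ty":0,"tz":-0.04,"yaw":0,"claw":1},
    {"tx":0,"ty":0,"tz":-0.04,"yaw":0,"claw":1},
  ],
)

```text
t: 21.85
tool_pos: [550.8, 35.0, 142.4]
eef_rot: [[-0.185, 0.982, 0.044], [0.982, 0.184, 0.028], [0.019, 0.048, -0.999]]
contact_force: [0.4, 0.0, -2.0]
opening: 39.3
```

```bash
python3 -c "
from h import *
go(565,365,150,90)"
```

```text
cur ang 100.7 yaw 10.7 (alt -169.3) j6 -21.7
t 21.9 pos [550.8  35.  142.4] open 39.3 F [ 0.4  0.  -2. ] -> d [330.1  14.1   2.2]
```

>>> play_rows(
  deltas=[
    {"tx":0,"ty":0,"tz":-0.02,"yaw":5,"claw":1},
    {"tx":0.01,"ty":0,"tz":-0.01,"yaw":5,"claw":1},
    {"tx":0.03,"ty":0,"tz":0,"yaw":0,"claw":1},
    {"tx":0.05,"ty":0.003,"tz":0,"yaw":0,"claw":1},
    {"tx":0.055,"ty":0.003,"tz":0,"yaw":0,"claw":1},
    {"tx":0.055,"ty":0.003,"tz":0,"yaw":0,"claw":1},
    {"tx":0.055,"ty":0.003,"tz":0,"yaw":0,"claw":1},
    {"tx":0.04,"ty":0.002,"tz":0,"yaw":0,"claw":1},
    {"tx":0.02,"ty":0,"tz":0,"yaw":0,"claw":1},
    {"tx":0,"ty":0,"tz":0,"yaw":0,"claw":1},
  ],
)

```text
t: 23.1
tool_pos: [561.5, 358.3, 191.7]
eef_rot: [[-0.005, 0.999, 0.052], [1.0, 0.003, 0.027], [0.026, 0.052, -0.998]]
contact_force: [-0.1, -0.2, -1.8]
opening: 38.9
```

```bash
python3 -c "
from h import *
go(565,370,55,90)"
```

```text
cur ang 90.3 yaw 0.3 (alt -179.7) j6 21.0
t 23.1 pos [561.5 358.3 191.7] open 38.9 F [-0.1 -0.2 -1.8] -> d [  8.1  -3.7 136.9]
```

>>> play_rows(
  deltas=[
    {"tx":0.006,"ty":-0.003,"tz":0.02,"yaw":0,"claw":1},
    {"tx":0.004,"ty":0,"tz":0.035,"yaw":0,"claw":1},
    {"tx":0,"ty":0,"tz":0.035,"yaw":0,"claw":1},
    {"tx":0,"ty":0,"tz":0.03,"yaw":0,"claw":1},
    {"tx":0,"ty":0,"tz":0.015,"yaw":0,"claw":1},
    {"tx":0,"ty":0,"tz":0.002,"yaw":0,"claw":1},
    {"tx":0,"ty":0,"tz":0,"yaw":0,"claw":-0.2},
    {"tx":0,"ty":0,"tz":0,"yaw":0,"claw":-0.2},
    {"tx":0,"ty":0,"tz":-0.02,"yaw":0,"claw":-0.2},
    {"tx":0,"ty":0,"tz":-0.04,"yaw":0,"claw":-0.2},
  ],
)

```text
t: 24.35
tool_pos: [560.9, 366.3, 109.5]
eef_rot: [[0.0, 0.999, 0.049], [1.0, -0.002, 0.025], [0.025, 0.049, -0.999]]
contact_force: [0.3, -1.0, 0.6]
opening: 51.6
```

```bash
python3 -c "
from h import *
d=grab('top','t7.png')
for b in blobs(d,(258,188,390,270),29): print(*b)
go(442,42,150,81)"
```

```text
[373. 249.] 449.8 -137.8 76.9 38.7 -1.4 [   7.5   15.6   31.  1044.9]
[338. 249.] 447.0 -45.1 79.5 41.7 7.3 [   4.7   10.7   31.1 1044.9]
[275. 249.] 450.5 128.0 79.1 41.8 6.3 [   6.    13.3   31.  1044.9]
[307. 249.] 453.5 40.7 78.6 40.5 -9.7 [   5.5   10.5   30.9 1044.9]
[371. 207.] 560.9 -137.6 80.2 41.5 -14.1 [   6.3   13.6   31.  1044.9]
cur ang 90.0 yaw 9.0 (alt -171.0) j6 21.9
t 24.4 pos [563.7 367.5 117.5] open 50.9 F [2.3 1.3 5.3] -> d [-339.1  -66.9  -48.5]
```

>>> play_rows(
  deltas=[
    {"tx":0,"ty":0,"tz":-0.03,"yaw":4.5,"claw":-0.45},
    {"tx":-0.01,"ty":0,"tz":-0.02,"yaw":4.5,"claw":-0.45},
    {"tx":-0.04,"ty":-0.008,"tz":0,"yaw":0,"claw":-0.45},
    {"tx":-0.055,"ty":-0.011,"tz":0,"yaw":0,"claw":-0.45},
    {"tx":-0.055,"ty":-0.011,"tz":0,"yaw":0,"claw":-0.45},
    {"tx":-0.055,"ty":-0.011,"tz":0,"yaw":0,"claw":-0.45},
    {"tx":-0.055,"ty":-0.01,"tz":0,"yaw":0,"claw":-0.45},
    {"tx":-0.035,"ty":-0.008,"tz":0,"yaw":0,"claw":-0.45},
    {"tx":-0.015,"ty":-0.004,"tz":0,"yaw":0,"claw":-0.45},
    {"tx":0,"ty":0,"tz":0,"yaw":0,"claw":-0.45},
  ],
)

```text
t: 25.65
tool_pos: [453.3, 53.8, 176.9]
eef_rot: [[0.158, 0.983, 0.095], [0.986, -0.162, 0.031], [0.046, 0.089, -0.995]]
contact_force: [0.3, -0.1, 0.1]
opening: 62.0
```

```bash
python3 -c "
from h import *
go(442,42.5,21,80.4)"
```

```text
cur ang 80.9 yaw 0.5 (alt -179.5) j6 -2.2
t 25.6 pos [453.3  53.8 176.9] open 62.0 F [ 0.3 -0.1  0.1] -> d [-20.3 -22.9 153.6]
```

>>> play_rows(
  deltas=[
    {"tx":-0.01,"ty":-0.01,"tz":0.01,"yaw":0,"claw":-0.45},
    {"tx":-0.009,"ty":-0.01,"tz":0.02,"yaw":0,"claw":-0.45},
    {"tx":-0.003,"ty":-0.003,"tz":0.025,"yaw":0,"claw":-0.45},
    {"tx":0,"ty":0,"tz":0.025,"yaw":0,"claw":-0.45},
    {"tx":0,"ty":0,"tz":0.015,"yaw":0,"claw":-0.45},
    {"tx":0,"ty":0,"tz":0.005,"yaw":0,"claw":-0.45},
    {"tx":0,"ty":0,"tz":0,"yaw":0,"claw":-0.45},
    {"tx":0,"ty":0,"tz":0,"yaw":0,"claw":-0.45},
    {"tx":0,"ty":0,"tz":0,"yaw":0,"claw":-0.45},
    {"tx":0,"ty":0,"tz":0,"yaw":0,"claw":-0.45},
  ],
)

```text
t: 26.9
tool_pos: [443.3, 41.4, 82.6]
eef_rot: [[0.153, 0.982, 0.111], [0.987, -0.157, 0.029], [0.046, 0.105, -0.993]]
contact_force: [0.1, 0.6, 0.4]
opening: 61.8
```

```bash
python3 -c "
from h import *
grab('wrist','w8.png')
go(442,42.5,21,80.4)"
```

```text
cur ang 81.2 yaw 0.8 (alt -179.2) j6 -4.6
t 26.9 pos [443.3  41.4  82.6] open 62.0 F [-0.3  0.  -0.7] -> d [-2.1 -7.9 61.1]
```

View pics/w8.png

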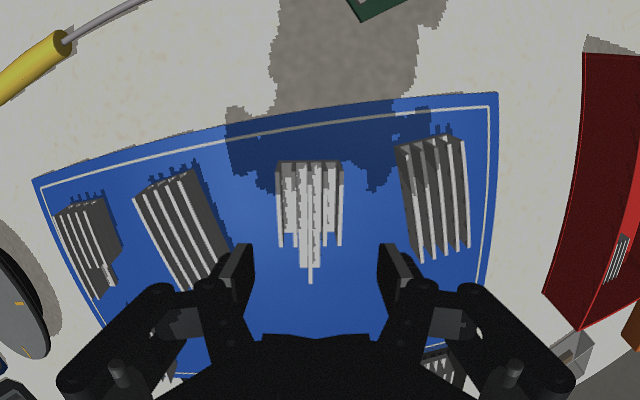

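>>> play_rows(
  deltas=[
    {"tx":-0.001,"ty":-0.004,"tz":0.02,"yaw":0,"claw":-0.4},
    {"tx":-0.001,"ty":-0.004,"tz":0.02,"yaw":0,"claw":-0.4},
    {"tx":0,"ty":0,"tz":0.013,"yaw":0,"claw":-0.4},
    {"tx":0,"ty":0,"tz":0.006,"yaw":0,"claw":-0.4},
    {"tx":0,"ty":0,"tz":0.002,"yaw":0,"claw":-0.4},
    {"tx":0,"ty":0,"tz":0,"yaw":0,"claw":-0.4},
    {"tx":0,"ty":0,"tz":0,"yaw":0,"claw":0.3},
    {"tx":0,"ty":0,"tz":0,"yaw":0,"claw":0.6},
    {"tx":0,"ty":0,"tz":0,"yaw":0,"claw":1},
    {"tx":0,"ty":0,"tz":0,"yaw":0,"claw":1},
  ],
)

```text
t: 28.2
tool_pos: [444.4, 41.8, 22.4]
eef_rot: [[0.153, 0.981, 0.116], [0.987, -0.157, 0.028], [0.045, 0.11, -0.993]]
contact_force: [-0.2, 0.2, -1.3]
opening: 38.8
```

```bash
python3 -c "
from h import *
go(442,42.5,21,80.4)
go(480,345,150,90)"
```

```text
cur ang 81.2 yaw 0.8 (alt -179.2) j6 -4.5
t 28.2 pos [444.4  41.8  22.4] open 38.8 F [-0.2  0.2 -1.3] -> d [ 0.2 -2.6  1.1]
cur ang 81.2 yaw -8.8 (alt 171.2) j6 -4.5
t 28.2 pos [444.4  41.8  22.4] open 38.8 F [-0.2  0.2 -1.3] -> d [ 306.7   48.9 -114.2]
```

>>> play_rows(
  deltas=[
    {"tx":0,"ty":0,"tz":-0.01,"yaw":0,"claw":1},
    {"tx":0,"ty":0,"tz":-0.03,"yaw":0,"claw":1},
    {"tx":0,"ty":0,"tz":-0.04,"yaw":0,"claw":1},
    {"tx":0,"ty":0,"tz":-0.04,"yaw":-4.4,"claw":1},
    {"tx":0,"ty":0,"tz":-0.02,"yaw":-4.4,"claw":1},
    {"tx":0.02,"ty":0.005,"tz":0,"yaw":0,"claw":1},
    {"tx":0.04,"ty":0.008,"tz":0,"yaw":0,"claw":1},
    {"tx":0.05,"ty":0.008,"tz":0,"yaw":0,"claw":1},
    {"tx":0.05,"ty":0.008,"tz":0,"yaw":0,"claw":1},
    {"tx":0.05,"ty":0.008,"tz":0,"yaw":0,"claw":1},
  ],
)

```text
t: 29.45
tool_pos: [465.0, 251.0, 183.2]
eef_rot: [[0.003, 0.992, 0.122], [1.0, -0.006, 0.026], [0.027, 0.122, -0.992]]
contact_force: [0.2, -0.3, -0.9]
opening: 39.1
```

```bash
python3 -c "
from h import *
go(480,345,150,90)"
```

```text
cur ang 89.8 yaw -0.2 (alt 179.8) j6 14.6
t 29.4 pos [465.  251.  183.2] open 39.1 F [ 0.2 -0.3 -0.9] -> d [93.1 10.6 37.2]
```

>>> play_rows(
  deltas=[
    {"tx":0.04,"ty":0.004,"tz":0,"yaw":0,"claw":1},
    {"tx":0.03,"ty":0.004,"tz":0.01,"yaw":0,"claw":1},
    {"tx":0.01,"ty":0,"tz":0.03,"yaw":0,"claw":1},
    {"tx":0,"ty":0,"tz":0.04,"yaw":0,"claw":1},
    {"tx":0,"ty":0,"tz":0.03,"yaw":0,"claw":1},
    {"tx":0,"ty":0,"tz":0.01,"yaw":0,"claw":1},
    {"tx":0,"ty":0,"tz":0.003,"yaw":0,"claw":1},
    {"tx":0,"ty":0,"tz":0,"yaw":0,"claw":1},
    {"tx":0,"ty":0,"tz":0,"yaw":0,"claw":1},
    {"tx":0,"ty":0,"tz":0,"yaw":0,"claw":1},
  ],
)

```text
t: 30.7
tool_pos: [490.6, 342.5, 70.3]
eef_rot: [[-0.003, 0.992, 0.13], [1.0, -0.001, 0.031], [0.031, 0.13, -0.991]]
contact_force: [0.6, 0.7, -1.4]
opening: 38.3
```

```bash
python3 -c "
from h import *
go(480,345,55,90)
d=grab('wrist','w9.png')"
```

```text
cur ang 90.2 yaw 0.2 (alt -179.8) j6 22.9
t 30.7 pos [490.6 342.5  70.3] open 38.3 F [ 0.6  0.7 -1.4] -> d [  2.  -12.5  13.8]
```

View pics/w9.png

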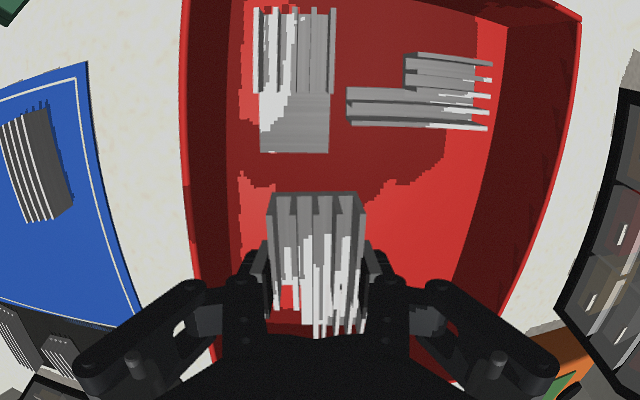

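>>> play_rows(
  deltas=[
    {"tx":0,"ty":-0.006,"tz":0.005,"yaw":0,"claw":1},
    {"tx":0,"ty":-0.005,"tz":0.007,"yaw":0,"claw":1},
    {"tx":0,"ty":0,"tz":0.003,"yaw":0,"claw":1},
    {"tx":0,"ty":0,"tz":0,"yaw":0,"claw":1},
    {"tx":0,"ty":0,"tz":0,"yaw":0,"claw":-0.1},
    {"tx":0,"ty":0,"tz":0,"yaw":0,"claw":-0.2},
    {"tx":0,"ty":0,"tz":0,"yaw":0,"claw":-0.2},
    {"tx":0,"ty":0,"tz":-0.02,"yaw":0,"claw":-0.2},
    {"tx":0,"ty":0,"tz":-0.03,"yaw":0,"claw":-0.2},
    {"tx":0,"ty":0,"tz":-0.04,"yaw":0,"claw":-0.2},
  ],
)

```text
t: 32.0
tool_pos: [467.7, 339.4, 141.5]
eef_rot: [[-0.003, 0.992, 0.126], [1.0, -0.001, 0.029], [0.029, 0.126, -0.992]]
contact_force: [1.3, -0.2, 1.0]
opening: 51.3
```

>>> play_rows(
  deltas=[
    {"tx":0,"ty":0,"tz":-0.04,"yaw":0,"claw":-0.45},
    {"tx":0,"ty":0,"tz":-0.03,"yaw":0,"claw":-0.45},
    {"tx":-0.02,"ty":0,"tz":0,"yaw":0,"claw":-0.45},
    {"tx":-0.04,"ty":0,"tz":0,"yaw":0,"claw":-0.45},
    {"tx":-0.05,"ty":0,"tz":0,"yaw":0,"claw":-0.45},
    {"tx":-0.05,"ty":0,"tz":0,"yaw":0,"claw":-0.45},
    {"tx":-0.05,"ty":0,"tz":0,"yaw":0,"claw":-0.45},
    {"tx":-0.05,"ty":0,"tz":0,"yaw":0,"claw":-0.45},
    {"tx":-0.05,"ty":0,"tz":0,"yaw":0,"claw":-0.45},
    {"tx":-0.05,"ty":0,"tz":0,"yaw":0,"claw":-0.45},
  ],
)

```text
t: 33.25
tool_pos: [463.0, -29.4, 209.9]
eef_rot: [[-0.01, 0.99, 0.141], [0.999, 0.005, 0.032], [0.031, 0.141, -0.989]]
contact_force: [1.0, -0.2, 0.5]
opening: 61.8
```

```bash
python3 -c "
from h import *
print(status.observe()['eef_rot'].round(3)[:,2],status.observe()['joint_positions'].round(1))
d=grab('top','t9.png')
d=grab('side','s9.png')
go(437,-138,150,90)"
```

```text
[ 0.141  0.032 -0.989] [-23.  -28.9 -29.5  82.6   4.9 -23.2]
cur ang 90.3 yaw 0.3 (alt -179.7) j6 -23.1
t 33.4 pos [463.1 -32.  209.5] open 61.8 F [-0.7  0.4 -1.1] -> d [-107.8  -33.7   52. ]
```

View pics/t9.png

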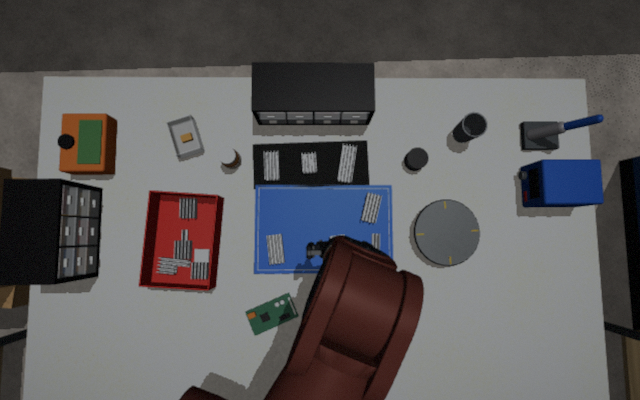

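View pics/s9.png

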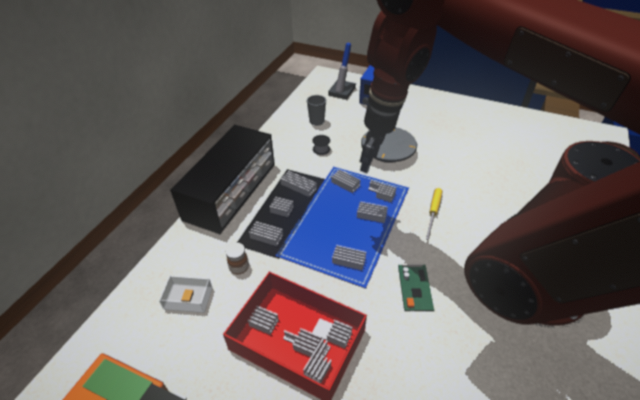

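>>> play_rows(
  deltas=[
    {"tx":-0.03,"ty":-0.008,"tz":0,"yaw":0.5,"claw":-0.45},
    {"tx":-0.03,"ty":-0.008,"tz":0.01,"yaw":0,"claw":-0.45},
    {"tx":-0.02,"ty":-0.008,"tz":0.02,"yaw":0,"claw":-0.45},
    {"tx":-0.015,"ty":-0.006,"tz":0.02,"yaw":0,"claw":-0.45},
    {"tx":-0.005,"ty":-0.004,"tz":0.02,"yaw":0,"claw":-0.45},
    {"tx":0,"ty":0,"tz":0.02,"yaw":0,"claw":-0.45},
    {"tx":0,"ty":0,"tz":0.01,"yaw":0,"claw":-0.45},
    {"tx":0,"ty":0,"tz":0,"yaw":0,"claw":-0.45},
    {"tx":0,"ty":0,"tz":0,"yaw":0,"claw":-0.45},
    {"tx":0,"ty":0,"tz":0,"yaw":0,"claw":-0.45},
  ],
)

```text
t: 34.6
tool_pos: [444.7, -130.9, 101.4]
eef_rot: [[0.003, 0.989, 0.145], [1.0, -0.007, 0.029], [0.03, 0.145, -0.989]]
contact_force: [-0.3, -0.1, 0.1]
opening: 61.6
```

```bash
python3 -c "
from h import *
grab('wrist','w10.png')
print(status.observe()['eef_rot'].round(3)[:,2])
go(437.5,-137.3,21,88.6)"
```

```text
[ 0.145  0.029 -0.989]
cur ang 89.8 yaw 1.2 (alt -178.8) j6 -36.1
t 34.6 pos [ 444.7 -131.   101.5] open 62.2 F [-0.2  0.4  0.6] -> d [ -9.1 -18.6  78.4]
```

View pics/w10.png

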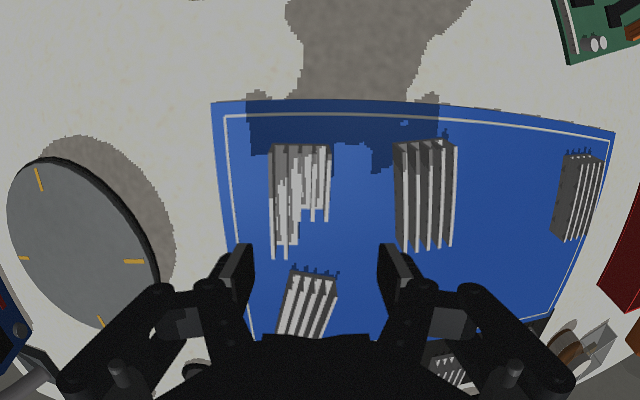

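>>> play_rows(
  deltas=[
    {"tx":-0.005,"ty":-0.008,"tz":0.015,"yaw":1,"claw":-0.4},
    {"tx":-0.004,"ty":-0.008,"tz":0.02,"yaw":0,"claw":-0.4},
    {"tx":0,"ty":-0.002,"tz":0.02,"yaw":0,"claw":-0.4},
    {"tx":0,"ty":0,"tz":0.014,"yaw":0,"claw":-0.4},
    {"tx":0,"ty":0,"tz":0.006,"yaw":0,"claw":-0.4},
    {"tx":0,"ty":0,"tz":0.002,"yaw":0,"claw":-0.4},
    {"tx":0,"ty":0,"tz":0,"yaw":0,"claw":0.3},
    {"tx":0,"ty":0,"tz":0,"yaw":0,"claw":0.6},
    {"tx":0,"ty":0,"tz":0,"yaw":0,"claw":1},
    {"tx":0,"ty":0,"tz":0,"yaw":0,"claw":1},
  ],
)

```text
t: 35.9
tool_pos: [438.6, -141.0, 21.0]
eef_rot: [[0.025, 0.989, 0.149], [0.999, -0.029, 0.023], [0.027, 0.148, -0.989]]
contact_force: [-0.5, -0.4, -1.4]
opening: 38.7
```

```bash
python3 -c "
from h import *
go(437.5,-137.3,21,88.6)
go(480,415,170,90)"
```

```text
cur ang 88.6 yaw -0.0 (alt 180.0) j6 -36.4
t 35.9 pos [ 438.6 -141.    21. ] open 38.7 F [-0.5 -0.4 -1.4] -> d [ 3.7 -1.2 -0.1]
cur ang 88.6 yaw -1.4 (alt 178.6) j6 -36.4
t 35.9 pos [ 438.6 -141.    21. ] open 38.7 F [-0.5 -0.4 -1.4] -> d [ 559.3   61.  -128.4]
```

>>> play_rows(
  deltas=[
    {"tx":0,"ty":0.002,"tz":-0.01,"yaw":0,"claw":1},
    {"tx":0,"ty":0.005,"tz":-0.03,"yaw":0,"claw":1},
    {"tx":0,"ty":0.007,"tz":-0.04,"yaw":-1,"claw":1},
    {"tx":0,"ty":0.007,"tz":-0.04,"yaw":0,"claw":1},
    {"tx":0,"ty":0.004,"tz":-0.02,"yaw":0,"claw":1},
    {"tx":0.02,"ty":0.005,"tz":0,"yaw":0,"claw":1},
    {"tx":0.04,"ty":0.005,"tz":0,"yaw":0,"claw":1},
    {"tx":0.05,"ty":0.005,"tz":0,"yaw":0,"claw":1},
    {"tx":0.055,"ty":0.005,"tz":0,"yaw":0,"claw":1},
    {"tx":0.055,"ty":0.005,"tz":0,"yaw":0,"claw":1},
  ],
)

```text
t: 37.15
tool_pos: [470.0, 78.2, 183.4]
eef_rot: [[0.014, 0.988, 0.153], [1.0, -0.018, 0.021], [0.024, 0.153, -0.988]]
contact_force: [1.7, -0.3, -1.8]
opening: 38.8
```

>>> play_rows(
  deltas=[
    {"tx":0.055,"ty":0.003,"tz":0,"yaw":0,"claw":1},
    {"tx":0.055,"ty":0.003,"tz":0,"yaw":0,"claw":1},
    {"tx":0.055,"ty":0.003,"tz":0,"yaw":0,"claw":1},
    {"tx":0.05,"ty":0.002,"tz":0,"yaw":0,"claw":1},
    {"tx":0.04,"ty":0,"tz":0,"yaw":0,"claw":1},
    {"tx":0.02,"ty":0,"tz":0,"yaw":0,"claw":1},
    {"tx":0,"ty":0,"tz":0,"yaw":0,"claw":1},
    {"tx":0,"ty":0,"tz":0,"yaw":0,"claw":1},
    {"tx":0,"ty":0,"tz":0,"yaw":0,"claw":1},
    {"tx":0,"ty":0,"tz":0,"yaw":0,"claw":1},
  ],
)

```text
t: 38.4
tool_pos: [482.9, 365.2, 197.3]
eef_rot: [[0.009, 0.987, 0.157], [1.0, -0.013, 0.023], [0.025, 0.157, -0.987]]
contact_force: [0.1, 0.2, -0.8]
opening: 38.7
```

```bash
python3 -c "
from h import *
go(485,415,65,90)"
```

```text
cur ang 89.5 yaw -0.5 (alt 179.5) j6 26.5
t 38.4 pos [482.9 365.2 197.3] open 38.7 F [ 0.1  0.2 -0.8] -> d [ 46.7 -19.  132.1]
```

>>> play_rows(
  deltas=[
    {"tx":0.022,"ty":-0.005,"tz":0.01,"yaw":0,"claw":1},
    {"tx":0.02,"ty":-0.006,"tz":0.03,"yaw":0,"claw":1},
    {"tx":0.004,"ty":-0.005,"tz":0.035,"yaw":0,"claw":1},
    {"tx":0,"ty":-0.003,"tz":0.03,"yaw":0,"claw":1},
    {"tx":0,"ty":0,"tz":0.015,"yaw":0,"claw":1},
    {"tx":0,"ty":0,"tz":0.007,"yaw":0,"claw":1},
    {"tx":0,"ty":0,"tz":0.003,"yaw":0,"claw":1},
    {"tx":0,"ty":0,"tz":0,"yaw":0,"claw":-0.2},
    {"tx":0,"ty":0,"tz":0,"yaw":0,"claw":-0.2},
    {"tx":0,"ty":0,"tz":0,"yaw":0,"claw":-0.2},
  ],
)

```text
t: 39.65
tool_pos: [490.2, 414.3, 70.1]
eef_rot: [[0.014, 0.986, 0.166], [0.999, -0.019, 0.027], [0.029, 0.166, -0.986]]
contact_force: [-0.8, -0.3, -0.5]
opening: 51.2
```

>>> play_rows(
  deltas=[
    {"tx":0,"ty":0,"tz":-0.02,"yaw":0,"claw":-0.2},
    {"tx":0,"ty":0,"tz":-0.04,"yaw":0,"claw":-0.2},
    {"tx":0,"ty":0,"tz":-0.04,"yaw":0,"claw":-0.45},
    {"tx":0,"ty":0,"tz":-0.04,"yaw":0,"claw":-0.45},
    {"tx":-0.02,"ty":0,"tz":-0.02,"yaw":0,"claw":-0.45},
    {"tx":-0.04,"ty":0,"tz":0,"yaw":0,"claw":-0.45},
    {"tx":-0.05,"ty":0,"tz":0,"yaw":0,"claw":-0.45},
    {"tx":-0.05,"ty":0.01,"tz":0,"yaw":0,"claw":-0.45},
    {"tx":-0.05,"ty":0.02,"tz":0,"yaw":0,"claw":-0.45},
    {"tx":-0.03,"ty":0.02,"tz":0,"yaw":0,"claw":-0.45},
  ],
)

```text
t: 40.9
tool_pos: [508.3, 165.8, 252.2]
eef_rot: [[0.007, 0.983, 0.183], [0.999, -0.013, 0.033], [0.035, 0.183, -0.983]]
contact_force: [0.6, -0.4, -0.2]
opening: 62.1
```

```bash
python3 -c "
from h import *
d=grab('top','t11.png')
d=grab('side','s11.png')
print(status.observe()['eef_rot'].round(3)[:,2])
for b in blobs(d,(258,188,390,270),29): print(*b)
go(681.5,140.3,120,92.5)"
```

```text
[ 0.183  0.032 -0.982]
[281. 264.] 588.2 229.9 147.8 50.6 3.4 [1.000e-01 1.100e+00 3.200e+00 8.954e+02]
[349. 258.] 443.0 137.2 78.8 55.2 6.5 [ 8.2 24.  30.1 33.5]
[385. 255.] 355.6 85.2 122.6 33.8 89.7 [1.000e-01 9.000e-01 3.300e+00 8.954e+02]
[269. 233.] 671.2 145.9 84.0 60.9 2.7 [  3.2  23.5  29.4 895.4]
[372. 212.] 440.6 -35.7 77.2 58.6 7.5 [ 8.5 24.4 30.  33. ]
[281. 206.] 682.9 41.6 65.7 62.0 4.5 [  3.4  23.1  29.5 895.4]
[263. 197.] 739.4 37.6 93.2 47.2 -67.1 [1.000e-01 1.400e+00 5.200e+00 8.954e+02]
cur ang 89.4 yaw -3.1 (alt 176.9) j6 4.1
t 41.0 pos [509.4 165.  252.2] open 61.9 F [-0.5 -0.4 -0.2] -> d [-35.3 143.7 160.7]
```

View pics/t11.png

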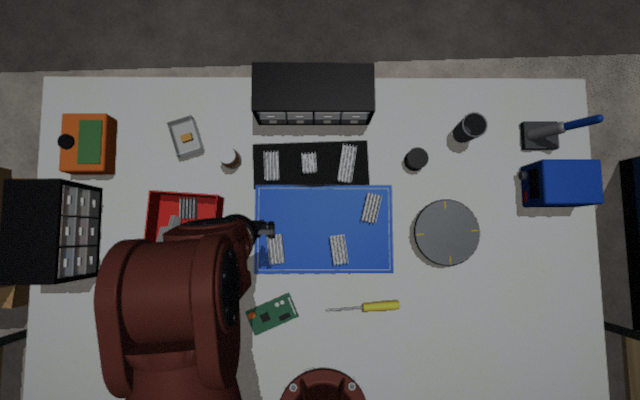

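View pics/s11.png

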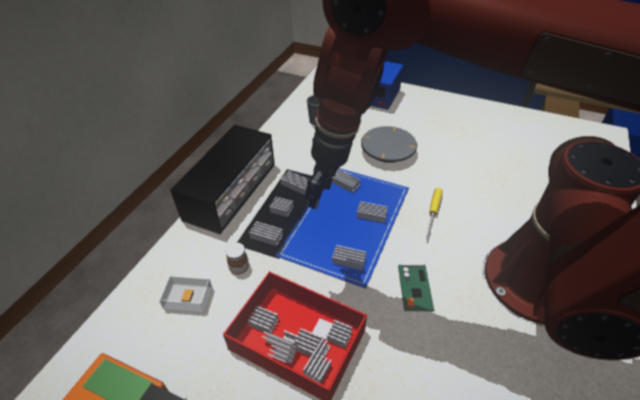

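>>> play_rows(
  deltas=[
    {"tx":-0.007,"ty":0.02,"tz":0.01,"yaw":-2.5,"claw":-0.45},
    {"tx":-0.007,"ty":0.025,"tz":0.02,"yaw":0,"claw":-0.45},
    {"tx":-0.007,"ty":0.025,"tz":0.02,"yaw":0,"claw":-0.45},
    {"tx":-0.007,"ty":0.025,"tz":0.02,"yaw":0,"claw":-0.45},
    {"tx":-0.005,"ty":0.022,"tz":0.02,"yaw":0,"claw":-0.45},
    {"tx":-0.002,"ty":0.015,"tz":0.02,"yaw":0,"claw":-0.45},
    {"tx":0,"ty":0.005,"tz":0.02,"yaw":0,"claw":-0.45},
    {"tx":0,"ty":0,"tz":0.01,"yaw":0,"claw":-0.45},
    {"tx":0,"ty":0,"tz":0,"yaw":0,"claw":-0.45},
    {"tx":0,"ty":0,"tz":0,"yaw":0,"claw":-0.45},
  ],
)

```text
t: 42.25
tool_pos: [673.8, 144.5, 148.0]
eef_rot: [[-0.039, 0.98, 0.193], [0.999, 0.033, 0.035], [0.028, 0.194, -0.981]]
contact_force: [-0.2, -0.8, 0.7]
opening: 62.1
```

```bash
python3 -c "
from h import *
t=grab('top','t12.png')
d=grab('wrist','w12.png')
print(status.observe()['eef_rot'].round(3)[:,2])
for r in [(258,188,390,270),(256,144,366,184)]:
  for b in blobs(t,r,29): print(*b)
go(681.5,140.3,21,92.5)"
```

```text
[ 0.193  0.035 -0.981]
[338. 249.] 447.2 -44.7 79.4 41.5 6.6 [   4.3   10.7   31.1 1044.9]
[275. 249.] 450.6 128.8 79.5 43.3 6.4 [   6.7   16.6  143.7 1044.9]
[371. 207.] 561.0 -137.0 80.2 42.4 -14.1 [ 5.5 13.4 30.4 33. ]
[276. 171.] 665.5 128.0 45.3 18.4 5.2 [   8.5   26.3  427.  1044.9]
[309. 162.] 690.0 34.6 58.7 41.7 4.1 [   4.6   10.4   30.8 1044.9]
[347. 163.] 688.0 -72.0 109.4 42.6 -9.4 [ 4.4 11.1 31.2 34.6]
cur ang 92.3 yaw -0.2 (alt 179.8) j6 -1.5
t 42.4 pos [674.1 144.4 148.1] open 61.5 F [ 0.9 -0.7 -1.1] -> d [ -7.8 -17.6 125.9]
```

View pics/w12.png

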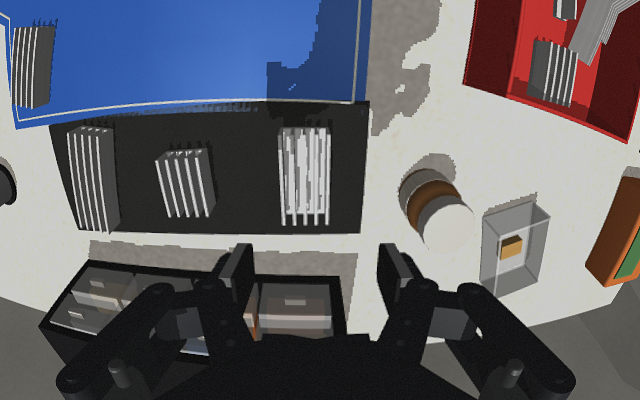

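View pics/t12.png

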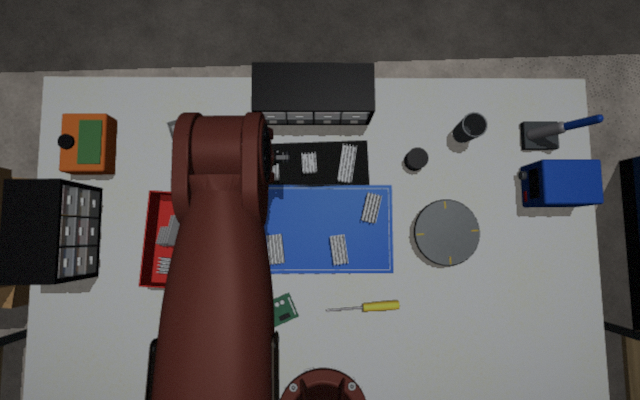

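```bash
python3 -c "
from h import *
d=dict(np.load('/tmp/wrist.npz'))
w=wplane(d,[[279,128],[331,128],[284,224],[327,224]],29);print(w.round(1),w.mean(0))
t=dict(np.load('/tmp/top.npz')); print(plane(t,[[230,158]],70),plane(t,[[416,160]],40))"
```

```text
[[638.9 118.9]
 [637.9 158.2]
 [723.5 122.4]
 [722.7 159.8]] [680.75248985 139.82390081]
[[694.21983192 244.49797383]] [[ 692.75440297 -265.13494113]]
```

>>> play_rows(
  deltas=[
    {"tx":-0.004,"ty":-0.006,"tz":0.015,"yaw":0,"claw":-0.45},
    {"tx":-0.003,"ty":-0.006,"tz":0.02,"yaw":0,"claw":-0.45},
    {"tx":0,"ty":-0.005,"tz":0.02,"yaw":0,"claw":-0.45},
    {"tx":0,"ty":0,"tz":0.02,"yaw":0,"claw":-0.45},
    {"tx":0,"ty":0,"tz":0.02,"yaw":0,"claw":-0.45},
    {"tx":0,"ty":0,"tz":0.01,"yaw":0,"claw":-0.45},
    {"tx":0,"ty":0,"tz":0.005,"yaw":0,"claw":-0.45},
    {"tx":0,"ty":0,"tz":0,"yaw":0,"claw":-0.45},
    {"tx":0,"ty":0,"tz":0,"yaw":0,"claw":-0.45},
    {"tx":0,"ty":0,"tz":0,"yaw":0,"claw":-0.45},
  ],
)

```text
t: 43.6
tool_pos: [679.9, 139.6, 32.0]
eef_rot: [[-0.039, 0.98, 0.196], [0.999, 0.033, 0.035], [0.028, 0.197, -0.98]]
contact_force: [0.7, -0.1, 0.3]
opening: 62.0
```

```bash
python3 -c "
from h import *
d=grab('wrist','w13.png')
go(681,140,21,92.5)"
```

```text
cur ang 92.2 yaw -0.3 (alt 179.7) j6 -1.9
t 43.6 pos [680.  139.5  32.1] open 62.0 F [ 0.   0.6 -0.4] -> d [ 0.1 -1.2 11. ]
```

View pics/w13.png

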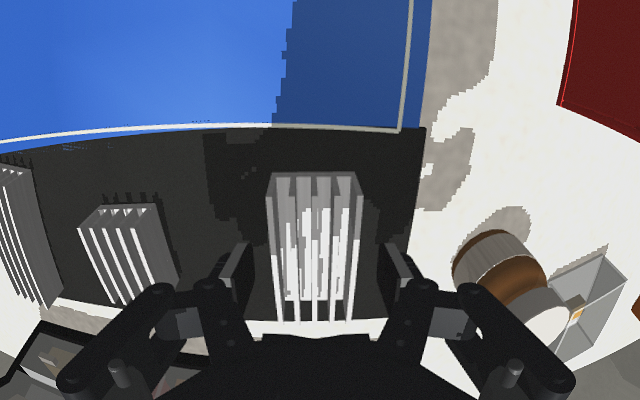

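>>> play_rows(
  deltas=[
    {"tx":0,"ty":-0.001,"tz":0.006,"yaw":0,"claw":-0.45},
    {"tx":0,"ty":0,"tz":0.004,"yaw":0,"claw":-0.45},
    {"tx":0,"ty":0,"tz":0,"yaw":0,"claw":-0.4},
    {"tx":0,"ty":0,"tz":0,"yaw":0,"claw":0.3},
    {"tx":0,"ty":0,"tz":0,"yaw":0,"claw":0.6},
    {"tx":0,"ty":0,"tz":0,"yaw":0,"claw":1},
    {"tx":0,"ty":0,"tz":0,"yaw":0,"claw":1},
    {"tx":0,"ty":0,"tz":0,"yaw":0,"claw":1},
    {"tx":0,"ty":0.001,"tz":-0.005,"yaw":0,"claw":1},
    {"tx":0,"ty":0.002,"tz":-0.01,"yaw":0,"claw":1},
  ],
  squeeze=90,
)

```text
t: 44.9
tool_pos: [680.2, 139.5, 36.6]
eef_rot: [[-0.039, 0.98, 0.194], [0.999, 0.033, 0.035], [0.028, 0.196, -0.98]]
contact_force: [0.0, -0.4, -2.0]
opening: 38.3
```

>>> play_rows(
  deltas=[
    {"tx":0,"ty":0.005,"tz":-0.03,"yaw":0,"claw":1},
    {"tx":0,"ty":0.005,"tz":-0.03,"yaw":0,"claw":1},
    {"tx":0,"ty":-0.01,"tz":-0.03,"yaw":0,"claw":1},
    {"tx":0,"ty":-0.02,"tz":-0.03,"yaw":0,"claw":1},
    {"tx":0,"ty":-0.03,"tz":-0.02,"yaw":0,"claw":1},
    {"tx":0,"ty":-0.03,"tz":0,"yaw":0,"claw":1},
    {"tx":0,"ty":-0.03,"tz":0,"yaw":0,"claw":1},
    {"tx":0,"ty":-0.02,"tz":0,"yaw":0,"claw":1},
    {"tx":0,"ty":0,"tz":0,"yaw":0,"claw":1},
    {"tx":0,"ty":0,"tz":0,"yaw":0,"claw":1},
  ],
)

```text
t: 46.15
tool_pos: [523.3, 129.6, 160.8]
eef_rot: [[-0.039, 0.978, 0.204], [0.999, 0.032, 0.034], [0.027, 0.205, -0.978]]
contact_force: [-0.2, -0.2, -1.3]
opening: 38.6
```

```bash
python3 -c "
from h import *
print(status.observe()['eef_rot'].round(3)[:,2])
go(492.4,-344,180,92)"
```

```text
[ 0.204  0.034 -0.978]
cur ang 92.2 yaw 0.2 (alt -179.8) j6 -3.0
t 46.1 pos [523.3 129.6 160.8] open 38.6 F [-0.2 -0.2 -1.3] -> d [-471.5  -39.8  -41.4]
```

>>> play_rows(
  deltas=[
    {"tx":-0.02,"ty":0,"tz":-0.005,"yaw":0,"claw":1},
    {"tx":-0.04,"ty":-0.003,"tz":-0.005,"yaw":0,"claw":1},
    {"tx":-0.05,"ty":-0.004,"tz":-0.005,"yaw":0,"claw":1},
    {"tx":-0.05,"ty":-0.004,"tz":0,"yaw":0,"claw":1},
    {"tx":-0.05,"ty":-0.004,"tz":0,"yaw":0,"claw":1},
    {"tx":-0.05,"ty":-0.004,"tz":0,"yaw":0,"claw":1},
    {"tx":-0.05,"ty":-0.004,"tz":0,"yaw":0,"claw":1},
    {"tx":-0.05,"ty":-0.004,"tz":0,"yaw":0,"claw":1},
    {"tx":-0.04,"ty":-0.003,"tz":0,"yaw":0,"claw":1},
    {"tx":-0.02,"ty":-0.002,"tz":0,"yaw":0,"claw":1},
  ],
)

```text
t: 47.4
tool_pos: [512.2, -309.1, 162.3]
eef_rot: [[-0.041, 0.977, 0.211], [0.999, 0.035, 0.031], [0.023, 0.212, -0.977]]
contact_force: [0.0, 0.9, -0.9]
opening: 38.4
```

```bash
python3 -c "
from h import *
print(status.observe()['eef_rot'].round(3)[:,2])
go(492.4,-344,120,92)"
```

```text
[ 0.211  0.031 -0.977]
cur ang 92.3 yaw 0.3 (alt -179.7) j6 -50.3
t 47.4 pos [ 512.2 -309.1  162.3] open 38.4 F [ 0.   0.9 -0.9] -> d [-35.2 -29.3  36. ]
```

>>> play_rows(
  deltas=[
    {"tx":-0.008,"ty":-0.008,"tz":0.005,"yaw":0,"claw":1},
    {"tx":-0.01,"ty":-0.009,"tz":0.01,"yaw":0,"claw":1},
    {"tx":-0.01,"ty":-0.008,"tz":0.01,"yaw":0,"claw":1},
    {"tx":-0.004,"ty":-0.005,"tz":0.007,"yaw":0,"claw":1},
    {"tx":0,"ty":0,"tz":0.003,"yaw":0,"claw":1},
    {"tx":0,"ty":0,"tz":0,"yaw":0,"claw":1},
    {"tx":0,"ty":0,"tz":0,"yaw":0,"claw":1},
    {"tx":0,"ty":0,"tz":0,"yaw":0,"claw":1},
    {"tx":0,"ty":0,"tz":0,"yaw":0,"claw":1},
    {"tx":0,"ty":0,"tz":0,"yaw":0,"claw":1},
  ],
)

```text
t: 48.65
tool_pos: [491.4, -342.2, 118.3]
eef_rot: [[-0.042, 0.976, 0.211], [0.999, 0.036, 0.032], [0.023, 0.213, -0.977]]
contact_force: [0.4, -0.2, -1.9]
opening: 38.0
```

```bash
python3 -c "
from h import *
grab('wrist','w14.png'); grab('side','s14.png')
go(492.4,-344,59,92)"
```

```text
cur ang 92.4 yaw 0.4 (alt -179.6) j6 -54.4
t 48.8 pos [ 491.4 -342.2  118.3] open 38.4 F [-0.   0.  -1.7] -> d [ -3.2 -11.6  58.1]
```

View pics/w14.png

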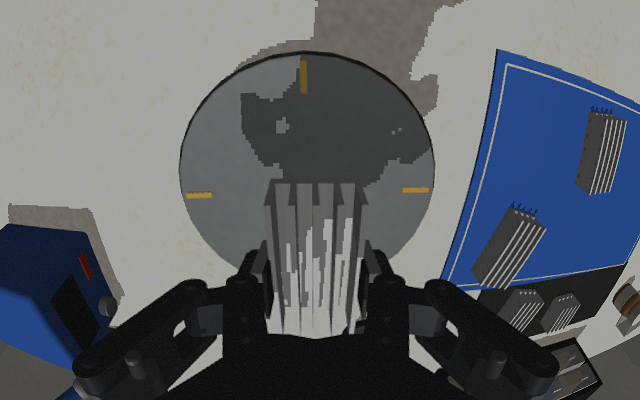

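View pics/s14.png

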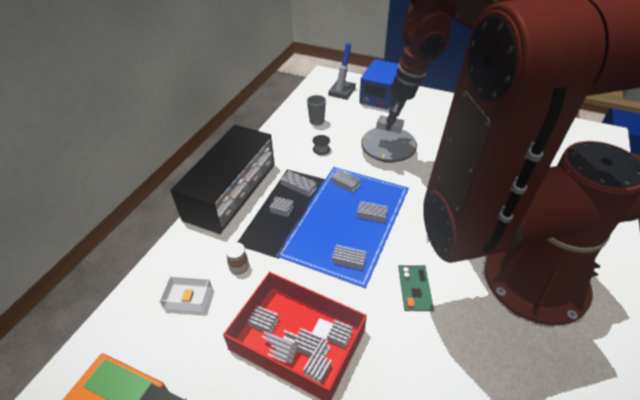

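>>> play_rows(
  deltas=[
    {"tx":-0.002,"ty":-0.004,"tz":0.012,"yaw":0,"claw":1},
    {"tx":-0.001,"ty":-0.004,"tz":0.015,"yaw":0,"claw":1},
    {"tx":0,"ty":-0.002,"tz":0.012,"yaw":0,"claw":1},
    {"tx":0,"ty":-0.001,"tz":0.007,"yaw":0,"claw":1},
    {"tx":0,"ty":0,"tz":0.003,"yaw":0,"claw":1},
    {"tx":0,"ty":0,"tz":0,"yaw":0,"claw":1},
    {"tx":0,"ty":0,"tz":0,"yaw":0,"claw":1},
    {"tx":0,"ty":0,"tz":0,"yaw":0,"claw":1},
    {"tx":0,"ty":0,"tz":0,"yaw":0,"claw":1},
    {"tx":0,"ty":0,"tz":0,"yaw":0,"claw":1},
  ],
)

```text
t: 50.0
tool_pos: [491.1, -344.2, 64.3]
eef_rot: [[-0.042, 0.977, 0.211], [0.999, 0.036, 0.032], [0.023, 0.212, -0.977]]
contact_force: [1.0, 0.4, -1.5]
opening: 38.8
```

```bash
python3 -c "
from h import *
print(status.observe()['contact_force'])
go(492.4,-344,59,92)"
```

```text
[ 1.03671676  0.39176642 -1.5044114 ]
cur ang 92.4 yaw 0.4 (alt -179.6) j6 -54.5
t 50.0 pos [ 491.1 -344.2   64.3] open 38.8 F [ 1.   0.4 -1.5] -> d [0.  0.2 5.5]
```

>>> play_rows(
  deltas=[
    {"tx":0,"ty":0,"tz":0.002,"yaw":0,"claw":1},
    {"tx":0,"ty":0,"tz":0.002,"yaw":0,"claw":1},
    {"tx":0,"ty":0,"tz":0,"yaw":0,"claw":1},
    {"tx":0,"ty":0,"tz":0,"yaw":0,"claw":1},
    {"tx":0,"ty":0,"tz":0,"yaw":0,"claw":1},
    {"tx":0,"ty":0,"tz":0,"yaw":0,"claw":1},
    {"tx":0,"ty":0,"tz":0,"yaw":0,"claw":1},
    {"tx":0,"ty":0,"tz":0,"yaw":0,"claw":1},
    {"tx":0,"ty":0,"tz":0,"yaw":0,"claw":1},
    {"tx":0,"ty":0,"tz":0,"yaw":0,"claw":1},
  ],
)

```text
t: 51.25
tool_pos: [492.0, -344.1, 60.2]
eef_rot: [[-0.042, 0.977, 0.211], [0.999, 0.036, 0.032], [0.023, 0.212, -0.977]]
contact_force: [0.4, -0.1, -1.9]
opening: 38.2
```

>>> play_rows(
  deltas=[
    {"tx":0,"ty":0,"tz":0.001,"yaw":0,"claw":1},
    {"tx":0,"ty":0,"tz":0,"yaw":0,"claw":0.05},
    {"tx":0,"ty":0,"tz":0,"yaw":0,"claw":-0.1},
    {"tx":0,"ty":0,"tz":0,"yaw":0,"claw":-0.3},
    {"tx":0,"ty":0,"tz":0,"yaw":0,"claw":-0.4},
    {"tx":0,"ty":0,"tz":0,"yaw":0,"claw":-0.45},
    {"tx":0,"ty":0,"tz":0,"yaw":0,"claw":-0.45},
    {"tx":0,"ty":0,"tz":-0.01,"yaw":0,"claw":-0.45},
    {"tx":0,"ty":0,"tz":-0.02,"yaw":0,"claw":-0.45},
    {"tx":0,"ty":0,"tz":-0.03,"yaw":0,"claw":-0.45},
  ],
)

```text
t: 52.5
tool_pos: [478.6, -344.9, 118.7]
eef_rot: [[-0.042, 0.977, 0.21], [0.999, 0.036, 0.034], [0.026, 0.211, -0.977]]
contact_force: [-0.6, -0.2, 0.9]
opening: 61.6
```

>>> play_rows(
  deltas=[
    {"tx":0,"ty":0,"tz":-0.04,"yaw":0,"claw":-0.45},
    {"tx":0,"ty":0,"tz":-0.04,"yaw":0,"claw":-0.45},
    {"tx":-0.02,"ty":0,"tz":-0.03,"yaw":0,"claw":-0.45},
    {"tx":-0.05,"ty":-0.02,"tz":0,"yaw":0,"claw":-0.45},
    {"tx":-0.05,"ty":-0.04,"tz":0,"yaw":0,"claw":-0.45},
    {"tx":-0.05,"ty":-0.04,"tz":0,"yaw":0,"claw":-0.45},
    {"tx":-0.03,"ty":-0.02,"tz":0,"yaw":0,"claw":-0.45},
    {"tx":0,"ty":0,"tz":0,"yaw":0,"claw":-0.45},
    {"tx":0,"ty":0,"tz":0,"yaw":0,"claw":-0.45},
    {"tx":0,"ty":0,"tz":0,"yaw":0,"claw":-0.45},
  ],
)

```text
t: 53.75
tool_pos: [345.5, -557.0, 211.5]
eef_rot: [[-0.045, 0.975, 0.217], [0.999, 0.041, 0.023], [0.013, 0.217, -0.976]]
contact_force: [-0.2, 0.1, 0.0]
opening: 61.9
```

```bash
python3 -c "
from h import *
t=grab('top','t15.png'); grab('side','s15.png')
for r,z in [((258,188,390,270),29),((256,144,366,184),29)]:
  for b in blobs(t,r,z): print(*b)
print('plat');
for b in blobs(t,(425,210,470,256),66,110): print(*b)
print('bin')
P=pts(t)
for b in blobs(t,(148,196,218,286),31,90): print(*b)
go(492,-344,60)"
```

```text
[338. 249.] 447.0 -45.0 79.4 42.1 7.5 [   3.7   10.8   31.5 1044.9]
[275. 249.] 450.6 128.1 79.3 41.9 6.0 [   5.3   13.4   31.6 1044.9]
[371. 208.] 560.9 -137.7 81.5 41.4 -14.4 [ 6.5 14.2 30.4 33. ]
[309. 162.] 690.8 35.4 56.9 42.0 -0.2 [   4.4   10.8   31.4 1044.9]
[347. 163.] 688.7 -71.9 108.1 42.2 -9.4 [   5.3   11.1   31.1 1044.9]
plat
bin
[184. 258.] 441.5 371.2 132.4 124.5 79.9 [   6.    16.2   32.2 1044.9]
[178. 216.] 527.1 398.5 151.1 52.6 -31.8 [   5.8   32.9   49.4 1044.9]
t 53.9 pos [ 345.7 -557.   211.5] open 62.0 F [-0.5 -0.3 -0.7] -> d [204.2 118.5 184.4]
```

View pics/t15.png

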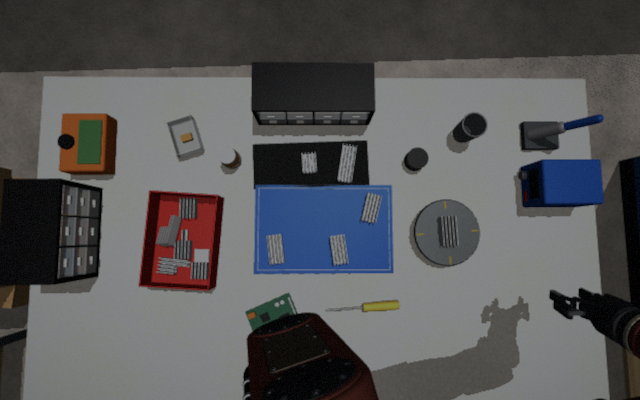

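View pics/s15.png

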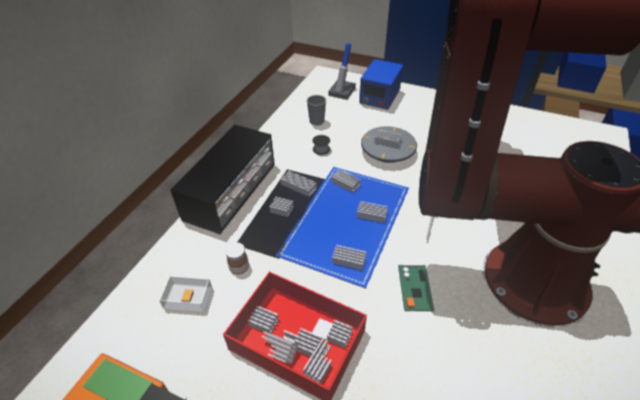

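```bash
python3 -c "
from h import *
t=dict(np.load('/tmp/top.npz'));P=pts(t);Z=P[...,2]
s=dict(np.load('/tmp/side.npz'))
a=cv2.resize(t['img'][188:292,138:226],(440,520),interpolation=cv2.INTER_CUBIC)
b=cv2.resize(s['img'][268:398,222:372],(520,450),interpolation=cv2.INTER_CUBIC)
c=np.zeros((520,800,3),np.uint8);c[:,:350]=cv2.resize(a,(350,520));c[:390,350:]=cv2.resize(b,(450,390))
cv2.imwrite('pics/z15.png',c[:,:,::-1])
print(Z[212:250:2,156:206:3].round(0).astype(int))
print('platter',Z[210:256:4,432:466:3].round(0).astype(int))
im=t['img'][215:250,436:464]; print(P[232,450], plane(t,[[441,217],[458,217],[443,248],[459,247]],66).round(1))
"
```

```text
[[24  6  4  2  4  5  6  4 31 32 15 18 15 25  1  4  7]
 [22  6  6  3  6  6  6  6 30 30 12 17 19 24  5  6  6]
 [18  2  6  6  4 32 36 24 29 34 13 18 16 27  4  7  7]
 [16  2  2  5  6 32 35 32 15  4  3  4  6  3  4  4  4]
 [20  4  5  5  3 32 38 30 19  8 10  3  5  8  8  5  6]
 [15  6  6  6  1 30 35 29 16  3  6  3  6  2  6  3  1]
 [14  8  7  6  6 42 39 25  5  4  7  7  7  5  5  5  9]
 [15  5 26  4 38 48 37 27  4  8  6  2  7  5  7  6  5]
 [12  5 27 37 46 46 38 27  4  3  8  5  5  3  7  3  6]
 [ 9  7 35 37 43 45 37 30  2 30 10  6  6  4  6  6  5]
 [11 34 37 38 44 46 39 28  7 28  8  5  6  4  4  8  7]
 [ 6 34 36 39 46 44 35  3  5 26 12  6  4  6  5  3  5]
 [ 9 31 35 36 52 45 38  5  7 27 11  9  5  7  6  5  3]
 [ 6 35 47 50 55 44 35  7  3 27 10  3  1  2  4  4  7]
 [ 1 41 46 49 50 44 34 18 22 29 29 33 10  4  6  4  8]
 [40 45 48 51 56 44 35 19 22 26 30 32 10  7  4  4  7]
 [ 5  5 24 37 43 44 37 14 22 23 28 28  6  6  6  3  4]
 [ 6  7  8  5  4  8  5 16 18 23 30 34  4  8  5  1 -1]
 [ 3  7  5  9  4  3  5 19 19 26 29 29  3  7  4  6  6]]
platter [[  39   41   41   44   40   39   40   40   39   38   40   43]
 [  39   40   39   40   38   40   39   43   39   41   37   39]
 [  36   42   40   63   56   53   48   67   69   38   42   39]
 [  41   39   41   57   53   48   47   65   68   40   46   39]
 [  43   42   42   56   56   49   65   69   64   43   41   40]
 [  42   39 1045   53   47   68   65   66   62   40   38   38]
 [  40   41   40   50   49   66   67   64   61   44   39   39]
 [  42   38   41   49   64   66   65   60   58   38   36   40]
 [  39   38   39   43   64   63   58   56   57   40   38   39]
 [  38   40   39   42   40   40   42   40   39   42   42   39]
 [  37   40   41   40   39   41   39   39   36   41   42   40]
 [  38   40   37   38   40   39   39   39   39   41   39   41]]
[ 490.96054271 -344.58731336   61.89294016] [[ 531.4 -320.3]
 [ 531.  -366.5]
 [ 448.6 -322.4]
 [ 450.7 -365.7]]
```

View pics/z15.png

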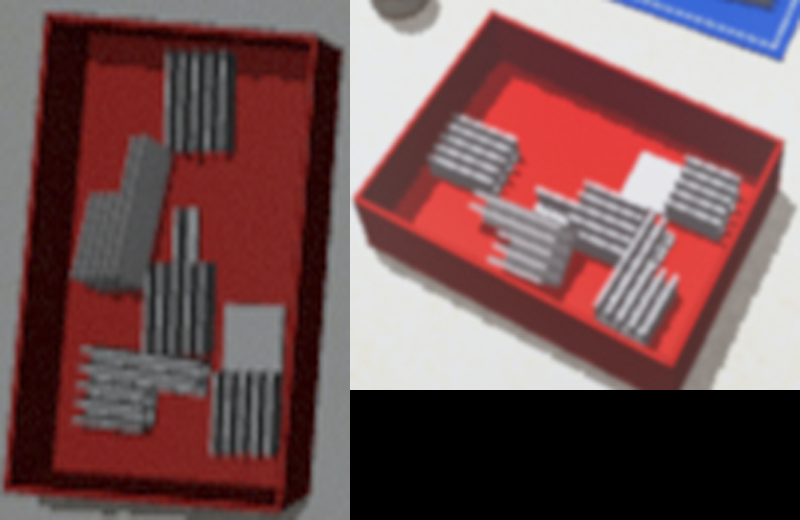

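```bash
python3 -c "
from h import *
s=status.observe(); print(s['t'],s['joint_velocities'].round(2),s['contact_force'].round(1))
print(env.close_job())"
```

```text
53.85 [-0.06  0.19  0.01 -0.03 -0.03 -0.09] [-0.5 -0.3 -0.7]
the job is handed in; nothing more can be done
None
```

I've handed the job in at about 54 s of robot time. My last pictures show everything where the task wants it; the hand-in itself reports no verdict.

**What I did:**
- The broken heat sink from the turntable went into the red bin first.
- Next I binned the four misshapen ones I found on the blue mat: stripped, short, tongue and corner. There was no bent one.
- Last, I set the 80 mm spare flat, fins up, on the turntable.

**Last checks (top and side views):**
- **Bin:** All five rejects are inside. The corner piece lies tipped on its side. Its highest reading is about 56 mm, so its origin is below the 58 mm limit, and it had not moved since the picture taken before the spare was fetched.
- **Turntable:** The spare is about 2 mm from the platter's centre, with its fins at about 66 mm, as expected.
- **Blue mat:** The three sound heat sinks are where they started.
- **Black mat:** The 55 and 105 mm spares are still there.
- **Bystanders:** The spool and the jar look undisturbed.
- **Robot:** The arm is standing clear and almost still.

**What was off:** The tool slowly tilted during the run, up to about 12°. It tilted about the jaw axis, so it did not affect the grips or the placing. My automatic search for the spare on the platter found nothing, so I judged its position from pixels I picked by eye and the depth map. I did not measure the platter's speed, and compared only the views before and after.

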